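# Prop the toy chest open and park the loaded dump cart in it

## Robot

A 7-joint arm with a two-finger parallel gripper is mounted at the origin on the work surface. World frame = base frame: x ahead of the robot, y to its left, z up, the work surface at z = 0. Lengths are in m, angles in rad, forces in N, time in s.
With the tool pointing down it reaches from about 0.425 to 0.925 m from the base axis. Payload 6.8 kg.
Tool frame: the origin (TCP) lies at the very end of the fingers, on their centre line; the grasp point (between the pads) lies 19 mm behind it; z points along the fingers, x is the direction in which the jaws open and shut, and the axes are right-handed (so a half turn about z gives the same grasp; the last joint's range is limited). The gripper opens to 85 mm and grips with 20 to 120 N. Pads are 22 mm wide; open, the fingers measure 114 mm over their backs; the gripper's body (76 mm by 85 mm) begins 54 mm behind the grasp point. The pads swing forward as they close: fully open they stand 13 mm farther back than shut.
Start: joints at [1.171, 0.477, 0.022, 1.555, -0.011, 1.109, -0.083], TCP at [0.194, -0.646, 0.193] pointing down, gripper open.
Joint ranges: [-2.96, 2.96], [-0.34, 2.1], [-1.41, 1.46], [0.24, 2.44], [-1.37, 4.51], [0.17, 1.92], [-2.96, 2.96]. Speed limits (rad/s): [2.39, 2.39, 3.14, 3.14, 3.14, 3.14, 3.14].

## Interface

Orientations are given as a rotation vector (axis times angle).
In Python, from bench import get_obs, imaging, hand_in gives the robot as it stands.
- The arm moves only by the tool send_rows, never from a script. Its argument "motion" is a list of rows, each an object with "dp": the shift along the world's x, y, z in m, a list of three; "rot": the turn, a rotation vector about the world's x, y, z in rad, a list of three; "grip": the finger opening in m, from 0 to 0.0854. In form: [{"dp": [dx, dy, dz], "rot": [ax, ay, az], "grip": grip}, ...]. A call has 1 to 20 rows; each row shifts and turns the pose as measured when the row begins; what a row does not reach is not made up. A row lasts 1/8 s, in which the tool goes at most 62.5 mm and 10.7 degrees, less where a joint would pass 70% of its speed; a pose out of reach is approached as far as the arm can. A call is refused whole if a number of a shift passes 0.0625 or a number of a turn 0.188, either way. A call with a gripper value outside its range is refused whole. The fingers move at their own pace and stop on an object; "grip_force" is the grip in N (left out, the last holds). Time passes only in rows, so rows that do not move let the fingers close. It gives the time, the measured TCP pose, the force and the opening at its end, in the units of the state.
- get_obs(): the state, without advancing time (a new reading comes with each control period).
- imaging.grab_frame(name): name is "scene" or "side" or "wrist"; returns a dict with "img" (384x512x3 uint8, red, green, blue), "fx", "fy", "cx", "cy" (pixels), "D" ([k1, k2, p1, p2, k3] as OpenCV has them; the pictures are not rectified), "R" (3x3) and "t" (3): a world point X has camera coordinates R X + t. Camera axes: x right, y down, z forward; pixel columns grow to the right and rows downward; lengths in m; the calibration is good to about 2 mm. A picture is of the moment at which its call begins. There is no depth.
- hand_in(): hands the job in, once; it reports no verdict.
The state is a dict: "clock": time; "joints": joint angles; "qvel": joint speeds; "tau": joint torques, N m; "tcp_pos": TCP position; "orientation": TCP orientation; "contact_force": force on the tool from outside, world axes, zero at the start; "moment": the same for the moment, N m; "grip_width": finger opening in m.
Only numpy, scipy, OpenCV 4.12 (cv2) and the standard library are available. Lean on these libraries where they do the work, as an engineer would, in place of code of your own. Each camera call takes 0.05 s, during which the arm holds its last target. There are 200 camera calls.

## Task

First swing the chest's lid right up so that it leans back by itself, flip up the stay that lies across the chest's mouth until it stands at its stop, and bring the lid forward to rest on the stay. Put every tangram tile lying out into the hopper of the dump cart. With the lid propped, take the cart by its handle and slide it, wheels always on the table, nose first through the doorway until it is fully home against the back wall with all the tiles aboard; leave the lid resting on its stay and do not disturb the other toys.

Things in the scene. Friction and masses are not known exactly. Their poses are not given: they have to be found in the camera images.
- chest: cedar toy chest without a floor, fixed, 180 x 180 mm, walls 12 mm thick and 90 mm high; origin at the centre of its footprint on the table. +x runs from the doorway wall (x = -90) to the back wall (inner face x = +78); +z up. The doorway is a slot in the front wall, 113 mm wide, centred on y = 0, open at the top, from the table up; the bay behind it is 156 mm wide (y = -78 to +78), its floor is the table.
- lid (a joint): angle of the chest's lid (rad): 0 shut, grows as the front edge rises, stop at 1.85 (leaning back past upright, where it stays by itself; below about 1.5 it falls shut, slowed by a damper, unless held or propped). The lid is a 185 x 220 x 12 mm board, 0.3 kg, its underside level with the wall tops when shut, hinged along the top of the back wall. Resting on the raised stay it reads 1.24.
- lid_hinge (a point): middle of the lid's hinge line, at the back of the chest (chest frame x = +90, y = 0, z = 90 mm); the line runs along chest y
- lid_tab (a point): grip point on the lid's pull tab: a wooden tongue 16 mm wide (chest y), 12 mm thick, sticking 49 mm out of the lid's front edge in the lid's plane; this point is 213 mm from the hinge line and 21 mm short of the tab's end, moving with the lid (when shut at z = 96 mm). Pinched across its 16 mm width from above, it turns between the fingers as the lid swings.
- stay (a joint): angle of the lid stay (rad): 0 folded, lying level across the chest's mouth along chest +y just below the lid; 1.57 upright; stop at 1.65, a little past upright, where it stays by itself; below 1.57 it falls back. It is a 12 x 12 mm steel bar, 143 mm from pivot to the centre of its 16 mm rubber ball tip; 60 g.
- stay_pivot (a point): the stay's pivot, in the top of the chest's side wall at chest y = -84 mm, x = +35 mm, z = 81.5 mm; its axis runs along chest x
- stay_grip (a point): grip point on the stay's bar, 118 mm from the pivot, 25 mm short of the ball tip's centre, moving with the stay; pinched across chest x from above it turns between the fingers as the stay swings
- cart: yellow plastic dump cart, 0.25 kg, loose; origin under its middle at the height of the table, +x its front (nose at x = +70 mm), +z up. Four fixed wheels that slide; hopper 140 x 96 mm outside, open at the top, inside x = -60 to +60, y = -44 to +44, floor at z = 30, rim at z = 52 mm. Behind the hopper stands an upright handle.
- cart_grip (a point): grip point on the cart's handle, a flat upright post 28 mm long (cart x) and 14 mm wide (cart y), top at z = 112 mm, spanning cart x = -114 to -86; this point is at cart x = -100, y = 0, z = 100 mm
- tray: shallow fixed cedar tray, 200 x 200 x 14 mm, floor 6 mm thick, walls 6 mm; origin at the centre of its underside; the tiles start in it
- tile_tri_a: wooden tangram tile, a right triangle, 54 mm along its long side (own x), 27 mm deep, long side at y = -9, 10 mm thick, 30 g, with an upright round peg knob of 14 mm diameter on top (z = 10 to 38 mm) at its origin; origin on its underside, z up. May be absent.
- tile_tri_b: wooden tangram tile, a right triangle, the same shape as tile_tri_a, 10 mm thick, 30 g, with an upright round peg knob of 14 mm diameter on top (z = 10 to 38 mm) at its origin; origin on its underside, z up. May be absent.
- tile_square: wooden tangram tile, a 36 mm square, 10 mm thick, 30 g, with an upright round peg knob of 14 mm diameter on top (z = 10 to 38 mm) at its origin; origin on its underside, z up. May be absent.
- tile_slant: wooden tangram tile, a slanted four-sided tile, 56 mm long (own x), 22 mm wide, 10 mm thick, 30 g, with an upright round peg knob of 14 mm diameter on top (z = 10 to 38 mm) at its origin; origin on its underside, z up. May be absent.
- frog: bystander, leave alone: ceramic frog figurine 60 x 60 x 60 mm; origin under its centre
- bell: bystander, leave alone: stainless steel hand bell toy, 60 mm across, 85 mm high; origin under its centre
- ball_center (a point): bystander, leave alone: green glass ball of 44 mm resting in a wooden ring; its centre
- cone_toy: bystander, leave alone: stepped wooden cone 64 mm across, 62 mm high; origin under its centre
- jar: bystander, leave alone: small glass jar 52 mm across, 70 mm high; origin under its centre
- domino: bystander, leave alone: dark wooden domino 50 x 25 x 12 mm; origin under its centre
Things that resemble listed ones, but are neither listed nor needed, are in the scene too. Of the things like the cart, leave any that is red; of the rest the smaller one is meant.

How it is judged:
On the way, in this order (a step that is already met when the one before it is completed fails the run):
1. the lid is swung right up, leaning back past upright (value of joint lid above 1.6 rad), for 0.2 s.
2. the stay is flipped up to its stop while the lid is up (value of joint stay above 1.58 rad and value of joint lid above 1.4 rad), for 0.2 s.
3. the lid is brought forward to rest on the raised stay (value of joint stay above 1.58 rad and value of joint lid between 1.17 and 1.31 rad), for 0.3 s.
4. the cart is fully home in the bay with every tile aboard and the lid still propped (all of step 3 and x of cart in the frame of chest above -0.006 m and angle between the x axis of cart and the x axis of chest, either way round below 0.15 rad and y of cart in the frame of chest between -0.04 and 0.04 m and height (world z) of cart below 0.01 m and x of tile_tri_a in the frame of cart between -0.064 and 0.064 m and y of tile_tri_a in the frame of cart between -0.048 and 0.048 m and z of tile_tri_a in the frame of cart between 0.02 and 0.075 m and x of tile_tri_b in the frame of cart between -0.064 and 0.064 m and y of tile_tri_b in the frame of cart between -0.048 and 0.048 m and z of tile_tri_b in the frame of cart between 0.02 and 0.075 m and x of tile_square in the frame of cart between -0.064 and 0.064 m and y of tile_square in the frame of cart between -0.048 and 0.048 m and z of tile_square in the frame of cart between 0.02 and 0.075 m and x of tile_slant in the frame of cart between -0.064 and 0.064 m and y of tile_slant in the frame of cart between -0.048 and 0.048 m and z of tile_slant in the frame of cart between 0.02 and 0.075 m), for 0.2 s.
At the end, for the whole second after the job is handed in: The stay stands at its stop (over 1.58 rad) with the lid resting on it (1.17 to 1.31 rad); the cart stands with its wheels on the table, nose within 14 mm of the chest's back wall, squarely within 0.15 rad; every tile present lies in the cart's hopper (flat or heaped); all at rest (all of step 4 and velocity of joint lid between -0.05 and 0.05 rad/s and linear speed of cart below 0.02 m/s and linear speed of each of tile_tri_a, tile_tri_b, tile_square, tile_slant below 0.03 m/s); the robot touches nothing.
It fails at once if the cart's wheels leave the table by more than 25 mm (height (world z) of cart above 0.025 m).
It fails at once if a bystander is disturbed: shifted more than 30 mm (distance of any of frog, bell, ball_center, cone_toy, jar, domino from where it was at the start of the episode above 0.03 m).
Of tile_tri_a, tile_tri_b, tile_square, tile_slant only 2 to 4 are there at a start; the rules pass over those that are not, and their reading is None.
At some moment in a run one of cart may be knocked a few centimetres aside while the robot is not near it.
Once in a run the grip may slacken for a moment while it holds something.
It also fails if it takes over 210 s, if anything falls off the work surface, if the arm or the gripper's body presses on something with over 40 N, if the wrist force passes 120 N, or if a joint passes its speed limit or range.

## Working session

There is one attempt and no reset: what is moved stays moved. The work goes in short steps, Python scripts to look and compute and a tool call to move; the robot and the scene stay as the last step left them, time stands still between calls to the robot, and variables do not carry over. Pictures are saved under pics/ and viewed, about 12 in all and at most 16, crops included, and the job is handed in when it is done.

Besides the shell and the picture viewer there is one more tool, called after "Request:" as name(argument=value, ...), one argument or row to a line, values as JSON. send_rows: Moves the arm, as the interface text tells. Its arguments: {"type":"object","properties":{"motion":{"type":"array","items":{"type":"object","properties":{"dp":{"type":"array","items":{"type":"number"}},"rot":{"type":"array","items":{"type":"number"}},"grip":{"type":"number"}}}},"grip_force":{"type":"number"}},"required":["motion"]}

```bash
ls; mkdir -p pics; cat > h.py <<'E'
import numpy as np, cv2
from bench import get_obs, imaging, hand_in
def grab(n,save=None):
    f=imaging.grab_frame(n); f={k:(np.array(v) if not np.isscalar(v) else v) for k,v in f.items()}
    f['K']=np.array([[f['fx'],0,f['cx']],[0,f['fy'],f['cy']],[0,0,1]],float)
    if save: cv2.imwrite('pics/'+save+'.png',f['img'][:,:,::-1]); np.savez('pics/'+save+'.npz',**f)
    return f
def load(s): return dict(np.load('pics/'+s+'.npz'))
def ray(f,uv):
    p=cv2.undistortPoints(np.array(uv,float).reshape(-1,1,2),f['K'],f['D'].astype(float)).reshape(-1,2)
    d=np.c_[p,np.ones(len(p))]@f['R']; return -f['R'].T@f['t'],d/np.linalg.norm(d,axis=1)[:,None]
def onz(f,uv,z):
    c,d=ray(f,uv); return c+d*((z-c[2])/d[:,2])[:,None]
def proj(f,X):
    return cv2.projectPoints(np.array(X,float).reshape(-1,1,3),cv2.Rodrigues(f['R'])[0],f['t'].astype(float),f['K'],f['D'].astype(float))[0].reshape(-1,2)
def tri(fa,a,fb,b):
    c1,d1=ray(fa,[a]);c2,d2=ray(fb,[b]);d1=d1[0];d2=d2[0]
    s=np.linalg.lstsq(np.c_[d1,-d2],c2-c1,rcond=None)[0]
    p,q=c1+s[0]*d1,c2+s[1]*d2; return (p+q)/2,np.linalg.norm(p-q)
E
python3 - <<'E'
from h import *
fs=[grab(n,n+'0') for n in ('scene','side')]
for f in fs: print(-f['R'].T@f['t'], f['R'][2],f['fx'])
for n in ('scene','side'):
    cv2.imwrite('pics/%s0b.png'%n,cv2.resize(cv2.imread('pics/%s0.png'%n),(800,600),interpolation=cv2.INTER_CUBIC))
print(get_obs())
E
```

```text
pics
[ 0.9557345  -0.60558349  0.76229727] [-0.45392425  0.57678974 -0.67916594] 404.1224694377564
[ 0.34458021 -0.77315381  0.95181471] [ 0.12722575  0.65611078 -0.74386306] 487.1723944313972
{'clock': 0.1, 'joints': array([ 1.17091544,  0.47774894,  0.02236847,  1.55634009, -0.01149754,
        1.10931273, -0.08309239]), 'qvel': array([ 9.67152144e-04, -1.44557997e-03, -5.49467522e-05, -1.34134070e-03,
       -1.28111361e-03, -2.29777076e-04, -4.61361121e-05]), 'tau': array([ 4.77766778e-03, -5.97757030e+01,  1.61354240e+00, -2.81953937e+01,
        1.27327902e-02,  4.99716887e-03, -1.04128017e-05]), 'tcp_pos': array([ 0.19396554, -0.64590654,  0.19190765]), 'orientation': array([-2.52007265e+00,  1.87436532e+00,  2.23911687e-03]), 'contact_force': array([-0.09041463, -0.41985681, -0.16044178]), 'moment': array([0.02726184, 0.00427504, 0.01030801]), 'grip_width': 0.08557190010706793}
```

View pics/scene0b.png

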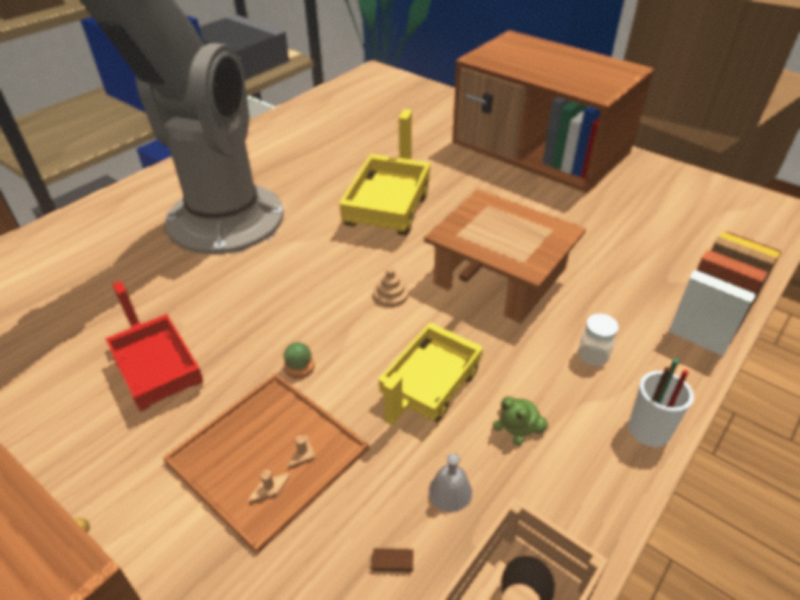

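View pics/side0b.png

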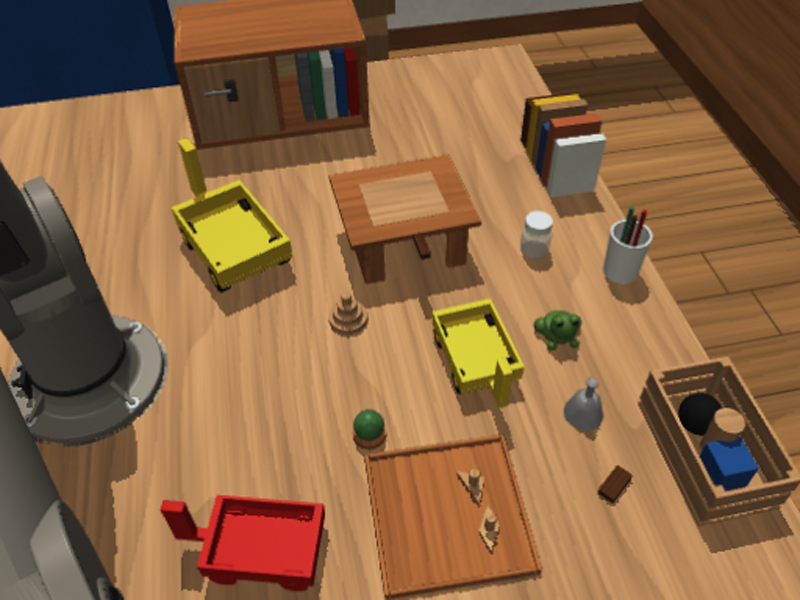

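```bash
python3 - <<'E'
from h import *
s=load('scene0');d=load('side0');k=.64
P=lambda f,l,z:print(z,np.round(onz(f,np.array(l)*k,z),3).tolist())
print('scene table top');P(s,[(427,238),(483,192),(584,235),(537,275)],.102)
print('side');P(d,[(331,177),(450,156),(480,220),(352,243)],.102)
print('lowerleft obj');P(s,[(0,440),(130,572),(82,525)],.102)
print('cart small hopper rim');P(s,[(380,375),(432,327),(482,350),(435,408)],.052);P(d,[(433,310),(490,300),(522,355),(465,380)],.052)
print('cart other');P(s,[(342,205),(370,157),(430,162),(408,215)],.052);
print('tray');P(s,[(165,460),(278,380),(368,447),(257,548)],.014);P(d,[(367,455),(500,437),(540,570),(388,594)],.014)
print('pegs');
for a,b in [((267,478),(490,520)),((301,444),(473,474))]:print(tri(s,np.array(a)*k,d,np.array(b)*k))
E
python3 - <<'E'
from h import *
grab('wrist','wrist0')
cv2.imwrite('pics/w0b.png',cv2.resize(cv2.imread('pics/wrist0.png'),(640,480)))
E
```

```text
scene table top
0.102 [[0.444, 0.096, 0.102], [0.441, 0.275, 0.102], [0.651, 0.27, 0.102], [0.641, 0.127, 0.102]]
side
0.102 [[0.427, 0.271, 0.102], [0.644, 0.283, 0.102], [0.65, 0.109, 0.102], [0.436, 0.1, 0.102]]
lowerleft obj
0.102 [[0.281, -0.554, 0.102], [0.547, -0.552, 0.102], [0.46, -0.554, 0.102]]
cart small hopper rim
0.052 [[0.55, -0.157, 0.052], [0.551, -0.031, 0.052], [0.64, -0.023, 0.052], [0.649, -0.155, 0.052]]
0.052 [[0.541, -0.023, 0.052], [0.633, -0.022, 0.052], [0.65, -0.137, 0.052], [0.555, -0.163, 0.052]]
cart other
0.052 [[0.21, 0.13, 0.052], [0.134, 0.303, 0.052], [0.249, 0.368, 0.052], [0.333, 0.184, 0.052]]
tray
0.014 [[0.397, -0.428, 0.014], [0.413, -0.237, 0.014], [0.6, -0.243, 0.014], [0.588, -0.434, 0.014]]
0.014 [[0.398, -0.232, 0.014], [0.587, -0.243, 0.014], [0.582, -0.438, 0.014], [0.39, -0.428, 0.014]]
pegs
(array([ 0.53544009, -0.36757954,  0.03055063]), np.float64(0.000229044051080244))
(array([ 0.53159709, -0.30123712,  0.02978625]), np.float64(0.003781474388595167))
```

View pics/w0b.png

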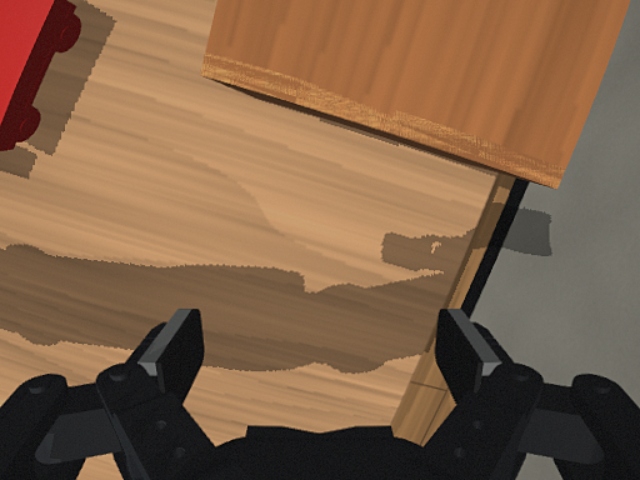

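```bash
python3 - <<'E'
from h import *
w=load('wrist0');s=load('scene0')
print(-w['R'].T@w['t'],w['R'][2])
for z in (.05,.102,.13):print(z,np.round(onz(w,np.array([(205,75),(560,185)])*.8,z),3).tolist(),np.round(onz(s,np.array([(0,440),(130,572)])*.64,z),3).tolist())
a=cv2.resize(s['img'][:,:,::-1][270:384,0:110],None,fx=4,fy=4,interpolation=cv2.INTER_CUBIC)
b=cv2.resize(s['img'][:,:,::-1][110:210,260:385],None,fx=3.2,fy=3.2,interpolation=cv2.INTER_CUBIC)
c=np.zeros((460,850,3),np.uint8);c[:a.shape[0],:a.shape[1]]=a;c[:b.shape[0],445:445+b.shape[1]]=b[:, :405]
cv2.imwrite('pics/z1.png',c[:,:800])
E
```

```text
[ 0.2634393  -0.62620815  0.37259463] [-0.27155004 -0.07974596 -0.95911478]
0.05 [[0.275, -0.531, 0.05], [0.278, -0.831, 0.05]] [[0.228, -0.55, 0.05], [0.515, -0.548, 0.05]]
0.102 [[0.273, -0.547, 0.102], [0.276, -0.798, 0.102]] [[0.281, -0.554, 0.102], [0.547, -0.552, 0.102]]
0.13 [[0.272, -0.555, 0.13], [0.274, -0.781, 0.13]] [[0.31, -0.556, 0.13], [0.564, -0.554, 0.13]]
```

View pics/z1.png

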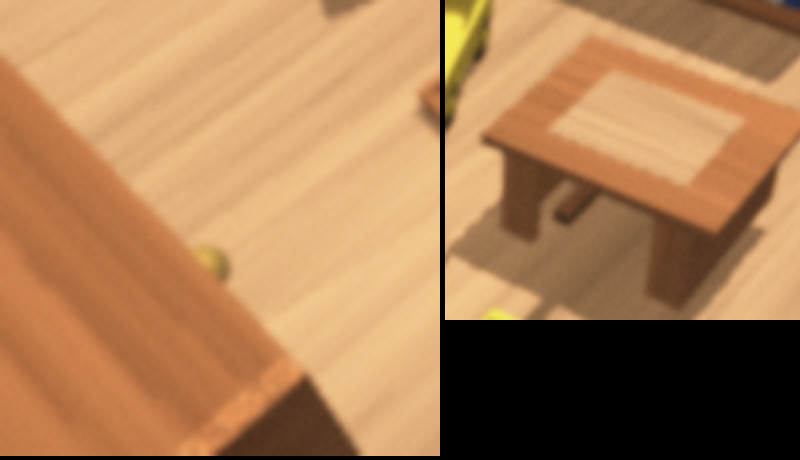

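Request:
send_rows(
  motion=[
    {"dp": [0.04, 0.02, 0.0225], "rot": [0, 0, 0.064], "grip": 0.085},
    {"dp": [0.04, 0.02, 0.0225], "rot": [0, 0, 0.064], "grip": 0.085},
    {"dp": [0.04, 0.02, 0.0225], "rot": [0, 0, 0.064], "grip": 0.085},
    {"dp": [0.04, 0.02, 0.0225], "rot": [0, 0, 0.064], "grip": 0.085},
    {"dp": [0.04, 0.02, 0.0225], "rot": [0, 0, 0.064], "grip": 0.085},
    {"dp": [0.04, 0.02, 0.0225], "rot": [0, 0, 0.064], "grip": 0.085},
    {"dp": [0.04, 0.02, 0.0225], "rot": [0, 0, 0.064], "grip": 0.085},
    {"dp": [0.04, 0.02, 0.0225], "rot": [0, 0, 0.064], "grip": 0.085},
    {"dp": [0.0025, 0.049, 0], "rot": [0, 0, 0.064], "grip": 0.085},
    {"dp": [0.0025, 0.049, 0], "rot": [0, 0, 0.064], "grip": 0.085},
    {"dp": [0.0025, 0.049, 0], "rot": [0, 0, 0.064], "grip": 0.085},
    {"dp": [0.0025, 0.049, 0], "rot": [0, 0, 0.064], "grip": 0.085},
    {"dp": [0.0025, 0.049, 0], "rot": [0, 0, 0.064], "grip": 0.085},
    {"dp": [0.0025, 0.049, 0], "rot": [0, 0, 0.064], "grip": 0.085},
    {"dp": [0.0025, 0.049, 0], "rot": [0, 0, 0.064], "grip": 0.085},
    {"dp": [0.0025, 0.049, 0], "rot": [0, 0, 0.064], "grip": 0.085},
    {"dp": [0.0025, 0.049, 0], "rot": [0, 0, 0.064], "grip": 0.085},
    {"dp": [0.0025, 0.049, 0], "rot": [0, 0, 0.064], "grip": 0.085},
    {"dp": [0.0025, 0.049, 0], "rot": [0, 0, 0.064], "grip": 0.085},
    {"dp": [0.0025, 0.049, 0], "rot": [0, 0, 0.064], "grip": 0.085},
  ],
)

```text
clock: 2.65
tcp_pos: [0.5456, 0.1253, 0.3691]
orientation: [3.135, 0.052, -0.02]
contact_force: [-0.0, 0.2, 0.7]
grip_width: 0.0851
```

```bash
cat >> h.py <<'E'
from scipy.spatial.transform import Rotation as Rn
def st():
    o=get_obs();M=Rn.from_rotvec(o['orientation']).as_matrix()
    print('t%.2f tcp %s yaw %.3f z %s F %s w %.4f j %s'%(o['clock'],np.round(o['tcp_pos'],4),np.arctan2(M[1,0],M[0,0]),np.round(M[:,2],3),np.round(o['contact_force'],1),o['grip_width'],np.round(o['joints'],2)))
    return o
def show(f,n,crop=None,k=1.5):
    im=f['img'][:,:,::-1]
    if crop: im=im[crop[1]:crop[3],crop[0]:crop[2]]
    cv2.imwrite('pics/'+n+'.png',cv2.resize(im,None,fx=k,fy=k,interpolation=cv2.INTER_CUBIC))
E
python3 - <<'E'
from h import *
st();f=grab('wrist','w1');show(f,'w1b',k=1.25);print(-f['R'].T@f['t'],f['R'][2])
E
```

```text
t2.65 tcp [0.5456 0.1253 0.3691] yaw 0.033 z [-0.013 -0.006 -1.   ] F [-0.   0.2  0.7] w 0.0851 j [ 0.15  0.23 -0.6   1.54  0.13  1.42 -0.42]
[0.54621582 0.19743708 0.54934938] [-0.00389846 -0.28790565 -0.95765085]
```

View pics/w1b.png

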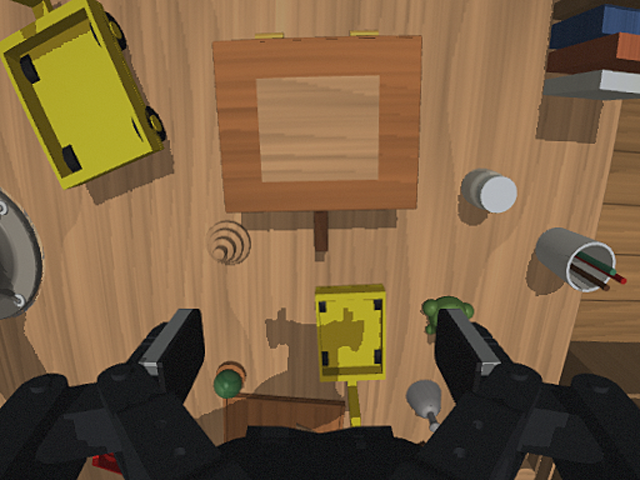

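```bash
python3 - <<'E'
from h import *
f=load('w1');im=cv2.cvtColor(f['img'],cv2.COLOR_RGB2HSV)
p=onz(f,np.array([(225,212),(416,209),(421,37),(213,41)])*.8,.102)
print(np.round(p,4).tolist(),'w',np.linalg.norm(p[0]-p[1]),np.linalg.norm(p[2]-p[3]),np.linalg.norm(p[0]-p[3]),np.linalg.norm(p[1]-p[2]),p.mean(0))
print('tab',np.round(onz(f,np.array([(314,212),(328,212),(314,261),(327,261)])*.8,.102),4).tolist())
# yellow cart rim
m=cv2.inRange(im,(22,150,110),(34,255,255));n,l,s,c=cv2.connectedComponentsWithStats(m)
for i in range(1,n):
    if s[i,4]>300:
        r=cv2.minAreaRect(np.argwhere(l==i)[:,::-1].astype(np.float32));print(s[i],np.round(cv2.boxPoints(r)/.8).tolist())
print('rim',np.round(onz(f,np.array([(316,291),(384,285),(385,380),(320,382)])*.8,.052),4).tolist())
print('handle top',np.round(onz(f,np.array([(349,424),(359,424)])*.8,.112),4).tolist())
E
```

```text
[[0.4352, 0.0955, 0.102], [0.6538, 0.1069, 0.102], [0.6428, 0.289, 0.102], [0.4266, 0.2786, 0.102]] w 0.2188703755674849 0.21651145785405682 0.18328420256177644 0.182436356669884 [0.53959023 0.19248728 0.102     ]
tab [[0.5376, 0.099, 0.102], [0.5536, 0.0996, 0.102], [0.5393, 0.0398, 0.102], [0.5547, 0.0404, 0.102]]
[   0    0  122  152 8569] [[-14.0, 25.0], [79.0, -16.0], [153.0, 150.0], [59.0, 192.0]]
[ 252  233   57   76 3298] [[315.0, 291.0], [385.0, 291.0], [385.0, 385.0], [315.0, 385.0]]
rim [[0.5425, -0.0205, 0.052], [0.6334, -0.0084, 0.052], [0.6478, -0.1587, 0.052], [0.5528, -0.1656, 0.052]]
handle top [[0.5934, -0.1883, 0.112], [0.6069, -0.1878, 0.112]]
```

Request:
send_rows(
  motion=[
    {"dp": [0, -0.027, -0.02], "rot": [0.006, -0.013, 0.019], "grip": 0.05},
    {"dp": [0, -0.027, -0.03], "rot": [0, 0, 0], "grip": 0.05},
    {"dp": [0, 0, -0.03], "rot": [0, 0, 0], "grip": 0.05},
    {"dp": [0, 0, -0.03], "rot": [0, 0, 0], "grip": 0.05},
    {"dp": [0, 0, -0.03], "rot": [0, 0, 0], "grip": 0.05},
    {"dp": [0, 0, -0.03], "rot": [0, 0, 0], "grip": 0.05},
    {"dp": [0, 0, -0.03], "rot": [0, 0, 0], "grip": 0.05},
    {"dp": [0, 0, 0], "rot": [0, 0, 0], "grip": 0.05},
  ],
)

```text
clock: 3.7
tcp_pos: [0.5415, 0.0793, 0.162]
orientation: [-3.135, -0.108, 0.003]
contact_force: [0.0, -0.5, 1.0]
grip_width: 0.0502
```

```bash
python3 - <<'E'
from h import *
st()
E
```

```text
t3.70 tcp [0.5415 0.0793 0.162 ] yaw 0.069 z [-0.002  0.005 -1.   ] F [ 0.  -0.5  1. ] w 0.0502 j [ 0.2   0.36 -0.56  1.86  0.22  0.98 -0.39]
```

Request:
send_rows(
  motion=[
    {"dp": [0.002, -0.004, -0.025], "rot": [0, 0, -0.016], "grip": 0.05},
    {"dp": [0.002, -0.003, -0.025], "rot": [0, 0, 0], "grip": 0.05},
    {"dp": [0, 0, -0.02], "rot": [0, 0, 0], "grip": 0.05},
    {"dp": [0, 0, -0.014], "rot": [0, 0, 0], "grip": 0.05},
    {"dp": [0, 0, 0], "rot": [0, 0, 0], "grip": 0.05},
  ],
)

```text
clock: 4.32
tcp_pos: [0.5505, 0.0723, 0.0823]
orientation: [-3.135, -0.079, -0.011]
contact_force: [-0.1, 0.1, -0.3]
grip_width: 0.0498
```

```bash
python3 - <<'E'
from h import *
st()
E
```

```text
t4.33 tcp [0.5505 0.0723 0.0823] yaw 0.051 z [ 0.007  0.006 -1.   ] F [-0.1  0.1 -0.3] w 0.0498 j [ 0.17  0.46 -0.52  1.92  0.3   0.83 -0.46]
```

Request:
send_rows(
  motion=[
    {"dp": [-0.0045, 0, -0.004], "rot": [0, 0, 0], "grip": 0.05},
    {"dp": [0, 0, 0], "rot": [0, 0, 0], "grip": 0.02},
    {"dp": [0, 0, 0], "rot": [0, 0, 0], "grip": 0.005},
    {"dp": [0, 0, 0], "rot": [0, 0, 0], "grip": 0.005},
    {"dp": [0, 0, 0], "rot": [0, 0, 0], "grip": 0.005},
  ],
  grip_force=40,
)

```text
clock: 4.95
tcp_pos: [0.5476, 0.0729, 0.0809]
orientation: [-3.135, -0.079, -0.018]
contact_force: [0.2, -0.8, 0.2]
grip_width: 0.0048
```

```bash
python3 - <<'E'
from h import *
o=st()
u=np.array([-.052,.9986])
for th in np.arange(0,1.9,.1):
    r=-.213*np.cos(th)-.006*np.sin(th); z=.09+.213*np.sin(th)+.006*np.cos(th)
    r+=.006*np.sin(th)*2*0
    p=np.array([.5348,.2849])+u*r;print('%.2f'%th,np.round(p,4),round(z-.019,4))
E
```

```text
t4.95 tcp [0.5476 0.0729 0.0809] yaw 0.051 z [ 0.012  0.006 -1.   ] F [ 0.2 -0.8  0.2] w 0.0048 j [ 0.17  0.46 -0.52  1.93  0.3   0.81 -0.46]
0.00 [0.5459 0.0722] 0.077
0.10 [0.5459 0.0727] 0.0982
0.20 [0.5457 0.0752] 0.1192
0.30 [0.5455 0.0799] 0.1397
0.40 [0.5451 0.0867] 0.1595
0.50 [0.5447 0.0954] 0.1784
0.60 [0.5441 0.106 ] 0.1962
0.70 [0.5435 0.1184] 0.2128
0.80 [0.5427 0.1324] 0.228
0.90 [0.5419 0.148 ] 0.2416
1.00 [0.541  0.1649] 0.2535
1.10 [0.5401 0.1831] 0.2635
1.20 [0.5391 0.2022] 0.2717
1.30 [0.5381 0.2222] 0.2778
1.40 [0.537  0.2428] 0.2819
1.50 [0.5359 0.2639] 0.2839
1.60 [0.5348 0.2851] 0.2837
1.70 [0.5337 0.3064] 0.2815
1.80 [0.5326 0.3274] 0.2771
```

```bash
python3 - <<'E'
from h import *
f=grab('wrist','w2');g=grab('side','s2')
a=cv2.resize(f['img'],(512,384));b=cv2.resize(g['img'][80:200,180:330],None,fx=3.2,fy=3.2,interpolation=cv2.INTER_CUBIC)
c=np.hstack([a,b[:384,:288+0]]) if b.shape[1]>=288 else a
cv2.imwrite('pics/z2.png',c[:,:800,::-1])
E
```

```text
(no output)
```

View pics/z2.png

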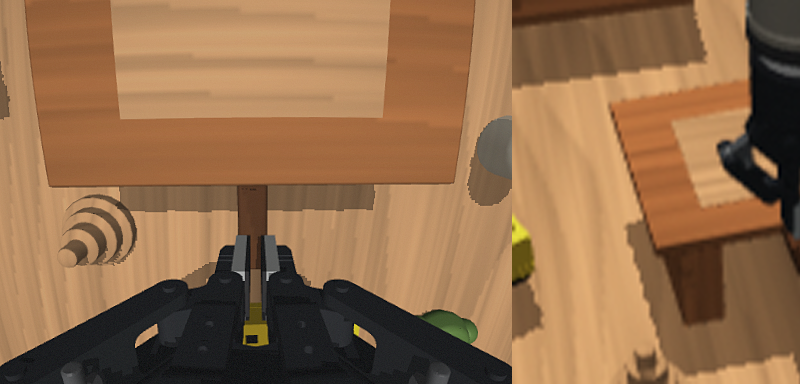

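```bash
python3 - <<'E'
from h import *
f=load('w1');s=load('scene0');d=load('side0');w=load('w2')
print(tri(f,(256,208.5),s,(296.6,178)))
print(tri(f,(256,208.5),d,(427*.64,256*.64)))
P=lambda c:np.array([.5395,.195])+c[0]*np.array([-.052,.9986])+c[1]*np.array([-.9986,-.052])
X=[[*P((-.144,0)),.102],[*P((-.144,0)),.09],[*P((-.095,0)),.102],[*P((-.095,-.11)),.102],[*P((-.095,.11)),.102]]
for n,c in (('w1',f),('scene',s),('side',d),('w2',w)): print(n,np.round(proj(c,X)/({'w1':.8,'w2':1}.get(n,.64))).tolist())
print('fingertip w2',proj(w,[get_obs()['tcp_pos']]))
E
```

```text
(array([0.55060461, 0.04376663, 0.10501734]), np.float64(0.00933096191603375))
(array([0.54601228, 0.04203637, 0.10597864]), np.float64(0.0007926981017446064))
w1 [[321.0, 252.0], [321.0, 249.0], [320.0, 211.0], [416.0, 210.0], [225.0, 213.0]]
scene [[461.0, 275.0], [461.0, 281.0], [477.0, 260.0], [537.0, 285.0], [422.0, 236.0]]
side [[427.0, 254.0], [426.0, 259.0], [418.0, 233.0], [483.0, 221.0], [352.0, 245.0]]
w2 [[252.0, 272.0], [252.0, 262.0], [251.0, 187.0], [455.0, 187.0], [46.0, 189.0]]
fingertip w2 [[254.33521998 222.34881861]]
```

```bash
python3 - <<'E'
from h import *
w=load('w2');st()
t=get_obs()['tcp_pos']
for z in (.07,.081,.09,.1,.11,.12): print(z,np.round(proj(w,[[t[0],t[1]+.011,z],[t[0],t[1],z],[t[0]-.008,t[1]-.011,z],[t[0]+.008,t[1]-.011,z]])).tolist())
show(w,'z3',(190,170,320,300),k=4.5)
E
```

```text
t5.05 tcp [0.5476 0.0728 0.0808] yaw 0.051 z [ 0.011  0.006 -1.   ] F [-0.1  0.6  0.2] w 0.0048 j [ 0.17  0.46 -0.52  1.93  0.3   0.81 -0.46]
0.07 [[255.0, 200.0], [254.0, 216.0], [241.0, 232.0], [266.0, 233.0]]
0.081 [[255.0, 205.0], [254.0, 222.0], [240.0, 239.0], [266.0, 240.0]]
0.09 [[255.0, 210.0], [254.0, 228.0], [240.0, 245.0], [267.0, 246.0]]
0.1 [[256.0, 216.0], [255.0, 235.0], [239.0, 253.0], [268.0, 254.0]]
0.11 [[256.0, 223.0], [255.0, 243.0], [239.0, 261.0], [269.0, 262.0]]
0.12 [[256.0, 230.0], [255.0, 251.0], [238.0, 271.0], [270.0, 272.0]]
```

View pics/z3.png

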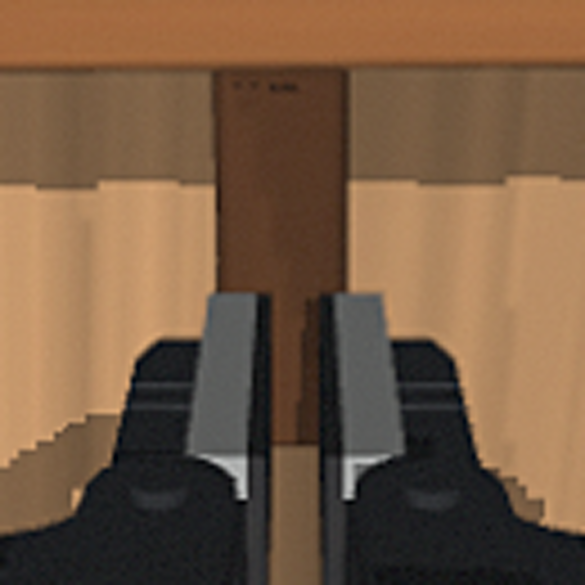

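```bash
python3 - <<'E'
from h import *
g=load('s2');s=grab('scene','c2');t=get_obs()['tcp_pos']
out=[]
for f in (g,s):
    u,v=proj(f,[t])[0];u,v=int(u),int(v);print(u,v)
    im=f['img'].copy();out.append(cv2.resize(im[v-60:v+30,u-45:u+45],(400,400),interpolation=cv2.INTER_CUBIC))
    print((u-45,v-60))
cv2.imwrite('pics/z4.png',np.hstack(out)[:,:,::-1])
E
```

```text
271 162
(226, 102)
299 178
(254, 118)
```

View pics/z4.png

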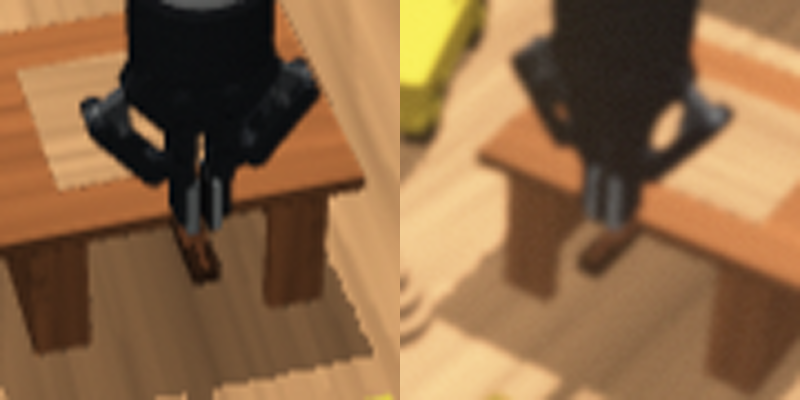

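```bash
python3 - <<'E'
from h import *
print(tri(load('s2'),(271.7,153.7),load('c2'),(300.8,168.6)),get_obs()['tcp_pos'])
E
```

```text
(array([0.54825983, 0.07189763, 0.11306424]), np.float64(0.0020622779593339417)) [0.54750503 0.07283085 0.0807748 ]
```

Request:
send_rows(
  motion=[
    {"dp": [-0.0015, 0, 0], "rot": [0, 0, 0], "grip": 0.05},
    {"dp": [0, 0, 0], "rot": [0, 0, 0], "grip": 0.05},
    {"dp": [0, 0, 0], "rot": [0, 0, 0], "grip": 0.05},
    {"dp": [0, 0, -0.013], "rot": [0, 0.006, 0], "grip": 0.05},
    {"dp": [0, 0, -0.013], "rot": [0, 0, 0], "grip": 0.05},
    {"dp": [0, 0, 0], "rot": [0, 0, 0], "grip": 0.02},
    {"dp": [0, 0, 0], "rot": [0, 0, 0], "grip": 0.005},
    {"dp": [0, 0, 0], "rot": [0, 0, 0], "grip": 0.005},
    {"dp": [0, 0, 0], "rot": [0, 0, 0], "grip": 0.005},
  ],
  grip_force=40,
)

```text
clock: 6.22
tcp_pos: [0.5461, 0.0727, 0.0524]
orientation: [-3.134, -0.08, -0.008]
contact_force: [-0.1, -0.2, -0.8]
grip_width: 0.0149
```

```bash
python3 - <<'E'
from h import *
o=st(); s=grab('scene','c3');d=grab('side','s3')
out=[]
for f in (d,s):
    u,v=proj(f,[o['tcp_pos']])[0];u,v=int(u),int(v)
    print(u,v);out.append(cv2.resize(f['img'][v-60:v+30,u-45:u+45],(400,400),interpolation=cv2.INTER_CUBIC))
cv2.imwrite('pics/z5.png',np.hstack(out)[:,:,::-1])
E
```

```text
t6.22 tcp [0.5461 0.0727 0.0524] yaw 0.051 z [ 0.005  0.006 -1.   ] F [-0.1 -0.2 -0.8] w 0.0149 j [ 0.15  0.5  -0.5   1.95  0.33  0.77 -0.48]
270 170
298 186
```

Request:
send_rows(
  motion=[
    {"dp": [0, 0, 0.0106], "rot": [0, 0, 0], "grip": 0.005},
    {"dp": [0, 0.0004, 0.0106], "rot": [0, 0, 0], "grip": 0.005},
    {"dp": [0, 0.001, 0.0105], "rot": [0, 0, 0], "grip": 0.005},
    {"dp": [0, 0.0015, 0.0105], "rot": [0, 0, 0], "grip": 0.005},
    {"dp": [0, 0.002, 0.0103], "rot": [0, 0, 0], "grip": 0.005},
    {"dp": [0, 0.0026, 0.0102], "rot": [0, 0, 0], "grip": 0.005},
    {"dp": [-0.0005, 0.0032, 0.01], "rot": [0, 0, 0], "grip": 0.005},
    {"dp": [0, 0.0036, 0.0098], "rot": [0, 0, 0], "grip": 0.005},
    {"dp": [0, 0.0042, 0.0096], "rot": [0, 0, 0], "grip": 0.005},
    {"dp": [-0.0005, 0.0046, 0.0093], "rot": [0, 0, 0], "grip": 0.005},
  ],
)

```text
clock: 7.58
tcp_pos: [0.5441, 0.1099, 0.1623]
orientation: [-3.119, -0.094, -0.016]
contact_force: [5.1, 6.6, -7.5]
grip_width: 0.0147
```

```bash
python3 - <<'E'
from h import *
st()
E
```

```text
t7.58 tcp [0.5441 0.1099 0.1623] yaw 0.060 z [ 0.009  0.022 -1.   ] F [ 5.1  6.6 -7.5] w 0.0147 j [ 0.16  0.36 -0.57  1.86  0.22  0.97 -0.44]
```

```bash
python3 - <<'E'
from h import *
for th in np.arange(.55,1.9,.05):
    print('%.2f'%th,round(.2849-.213*np.cos(th)+.006*np.sin(th),4),round(.0464+.213*np.sin(th)+.006*np.cos(th),4))
E
```

```text
0.55 0.1064 0.1628
0.60 0.1125 0.1716
0.65 0.119 0.1801
0.70 0.1259 0.1882
0.75 0.1331 0.196
0.80 0.1408 0.2034
0.85 0.1488 0.2104
0.90 0.1572 0.217
0.95 0.1659 0.2231
1.00 0.1749 0.2289
1.05 0.1841 0.2341
1.10 0.1936 0.2389
1.15 0.2034 0.2433
1.20 0.2133 0.2471
1.25 0.2234 0.2504
1.30 0.2337 0.2532
1.35 0.2441 0.2555
1.40 0.2546 0.2573
1.45 0.2652 0.2586
1.50 0.2758 0.2593
1.55 0.2865 0.2595
1.60 0.2971 0.2591
1.65 0.3077 0.2583
1.70 0.3183 0.2569
1.75 0.3288 0.2549
1.80 0.3391 0.2525
1.85 0.3494 0.2495
```

Request:
send_rows(
  motion=[
    {"dp": [0, 0.005, 0.009], "rot": [-0.01, 0.005, -0.004], "grip": 0.005},
    {"dp": [0, 0.0055, 0.0086], "rot": [-0.01, 0.004, -0.004], "grip": 0.005},
    {"dp": [0, 0.0062, 0.0082], "rot": [0, 0, 0], "grip": 0.005},
    {"dp": [-0.0005, 0.007, 0.0078], "rot": [0, 0, 0], "grip": 0.005},
    {"dp": [0, 0.0075, 0.0074], "rot": [0, 0, 0], "grip": 0.005},
    {"dp": [-0.0005, 0.008, 0.007], "rot": [0, 0, 0], "grip": 0.005},
    {"dp": [0, 0.0083, 0.0066], "rot": [0, 0, 0], "grip": 0.005},
    {"dp": [-0.0005, 0.0086, 0.006], "rot": [0, 0, 0], "grip": 0.005},
  ],
)

```text
clock: 8.57
tcp_pos: [0.5402, 0.1728, 0.2259]
orientation: [-3.132, -0.088, -0.002]
contact_force: [4.1, 4.1, -9.6]
grip_width: 0.0148
```

```bash
python3 - <<'E'
from h import *
st()
E
```

```text
t8.57 tcp [0.5402 0.1728 0.2259] yaw 0.056 z [ 0.001  0.008 -1.   ] F [ 4.1  4.1 -9.6] w 0.0148 j [ 0.07  0.33 -0.6   1.75  0.2   1.12 -0.54]
```

Request:
send_rows(
  motion=[
    {"dp": [0, 0.0091, 0.0056], "rot": [-0.004, 0, -0.002], "grip": 0.005},
    {"dp": [-0.0005, 0.0094, 0.005], "rot": [-0.004, 0, -0.002], "grip": 0.005},
    {"dp": [-0.0005, 0.0097, 0.0045], "rot": [0, 0, 0], "grip": 0.005},
    {"dp": [-0.0005, 0.0099, 0.004], "rot": [0, 0, 0], "grip": 0.005},
    {"dp": [-0.0005, 0.01, 0.0035], "rot": [0, 0, 0], "grip": 0.005},
    {"dp": [-0.0005, 0.0102, 0.003], "rot": [0, 0, 0], "grip": 0.005},
    {"dp": [-0.0005, 0.0104, 0.0024], "rot": [0, 0, 0], "grip": 0.005},
    {"dp": [-0.0005, 0.0105, 0.0019], "rot": [0, 0, 0], "grip": 0.005},
    {"dp": [-0.0005, 0.0106, 0.0014], "rot": [0, 0, 0], "grip": 0.005},
    {"dp": [-0.0005, 0.0106, 0.0008], "rot": [0, 0, 0], "grip": 0.005},
  ],
)

```text
clock: 9.82
tcp_pos: [0.5344, 0.2756, 0.26]
orientation: [3.134, 0.076, -0.003]
contact_force: [0.5, -1.5, -3.1]
grip_width: 0.0141
```

```bash
python3 - <<'E'
from h import *
st()
E
```

```text
t9.82 tcp [0.5344 0.2756 0.26  ] yaw 0.049 z [-0.002 -0.007 -1.   ] F [ 0.5 -1.5 -3.1] w 0.0141 j [-0.1   0.37 -0.63  1.62  0.23  1.23 -0.73]
```

Exactly at 1.50. Continue back to the stop.

Request:
send_rows(
  motion=[
    {"dp": [-0.0003, 0.0107, 0.0002], "rot": [0.003, 0, 0], "grip": 0.005},
    {"dp": [-0.0003, 0.0106, -0.0004], "rot": [0, 0, 0], "grip": 0.005},
    {"dp": [-0.0003, 0.0106, -0.0008], "rot": [0, 0, 0], "grip": 0.005},
    {"dp": [-0.0003, 0.0106, -0.0014], "rot": [0, 0, 0], "grip": 0.005},
    {"dp": [-0.0003, 0.0105, -0.002], "rot": [0, 0, 0], "grip": 0.005},
    {"dp": [-0.0003, 0.0103, -0.0024], "rot": [0, 0, 0], "grip": 0.005},
    {"dp": [-0.0003, 0.006, -0.002], "rot": [0, 0, 0], "grip": 0.005},
    {"dp": [0, 0, 0], "rot": [0, 0, 0], "grip": 0.005},
    {"dp": [0, 0, 0], "rot": [0, 0, 0], "grip": 0.005},
  ],
)

```text
clock: 10.95
tcp_pos: [0.5318, 0.3533, 0.2522]
orientation: [-3.14, -0.08, 0.0]
contact_force: [-1.0, -0.1, 0.6]
grip_width: 0.0047
```

```bash
python3 - <<'E'
from h import *
st()
E
```

```text
t10.95 tcp [0.5318 0.3533 0.2522] yaw 0.051 z [-0.     0.001 -1.   ] F [-1.  -0.1  0.6] w 0.0047 j [-0.23  0.44 -0.63  1.54  0.27  1.24 -0.85]
```

```bash
python3 - <<'E'
from h import *
f=grab('scene','c4');g=grab('side','s4')
a=cv2.resize(f['img'][60:220,230:420],(475,400),interpolation=cv2.INTER_CUBIC);b=cv2.resize(g['img'][20:200,190:320],(289,400),interpolation=cv2.INTER_CUBIC)
cv2.imwrite('pics/z6.png',np.hstack([a,b])[:,:,::-1])
E
```

```text
(no output)
```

View pics/z6.png

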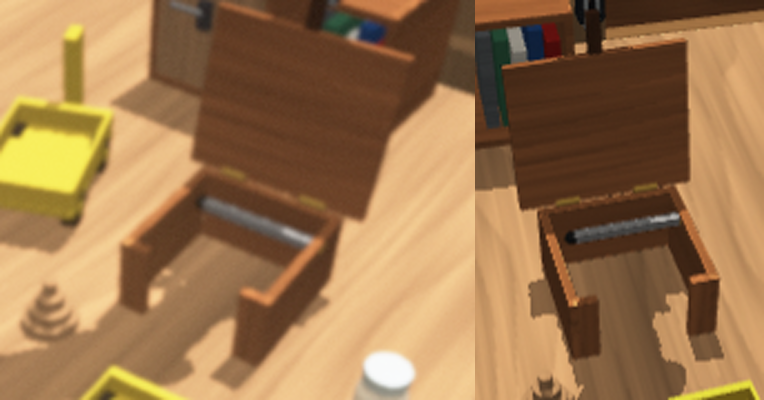

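```bash
python3 - <<'E'
from h import *
s=load('c4');d=load('s4')
O=np.array([.5395,.195]);u=np.array([-.052,.9986]);v=np.array([-.9986,-.052])
for n,a,b in (('L',(318,62),(203.5,49)),('R',(394.8,84),(285.8,38.9)),('ball',(311.2,141.2),(233.2,126.7)),('pivot',(357,156),(281.3,118.6))):
    p,e=tri(s,a,d,b); q=p[:2]-O; c=np.array([q@u,q@v,p[2]]);print(n,np.round(p,4),round(e,4),'chest',np.round(c,4),'lidang',np.arctan2(c[2]-.09,.09-c[0]))
P=lambda a,b:O+a*u+b*v
print('grip',P(.035,.034),'pivot',P(.035,-.084),'ball',P(.035,.059))
st()
E
```

```text
L [0.4253 0.3188 0.2702] 0.004 chest [0.1296 0.1076 0.2702] lidang 1.7870903625228067
R [0.643  0.3288 0.2682] 0.0028 chest [ 0.1283 -0.1104  0.2682] lidang 1.7823578531027842
ball [0.4781 0.2337 0.0757] 0.0001 chest [0.0418 0.0593 0.0757] lidang -0.2888708836838726
pivot [0.616  0.247  0.0748] 0.0097 chest [ 0.0479 -0.0791  0.0748] lidang -0.34622020870504
grip [0.5037276 0.228183 ] pivot [0.6215624 0.234319 ] ball [0.4787626 0.226883 ]
t11.05 tcp [0.5319 0.3532 0.2523] yaw 0.051 z [-0.     0.001 -1.   ] F [-0.9  0.2 -1.4] w 0.0051 j [-0.23  0.44 -0.63  1.54  0.27  1.24 -0.85]
```

Request:
send_rows(
  motion=[
    {"dp": [0, 0, 0.025], "rot": [0, 0, 0], "grip": 0.04},
    {"dp": [0, 0, 0.025], "rot": [0, 0, 0], "grip": 0.04},
    {"dp": [0, 0, 0.025], "rot": [0, 0, 0], "grip": 0.04},
    {"dp": [-0.0025, -0.012, 0], "rot": [0, 0, -0.157], "grip": 0.04},
    {"dp": [-0.0025, -0.012, 0], "rot": [0, 0, -0.157], "grip": 0.04},
    {"dp": [-0.0025, -0.012, 0], "rot": [0, 0, -0.157], "grip": 0.04},
    {"dp": [-0.0025, -0.012, 0], "rot": [0, 0, -0.157], "grip": 0.04},
    {"dp": [-0.0025, -0.012, 0], "rot": [0, 0, -0.157], "grip": 0.04},
    {"dp": [-0.0025, -0.012, 0], "rot": [0, 0, -0.157], "grip": 0.04},
    {"dp": [-0.0025, -0.012, 0], "rot": [0, 0, -0.157], "grip": 0.04},
    {"dp": [-0.0025, -0.012, 0], "rot": [0, 0, -0.157], "grip": 0.04},
    {"dp": [-0.0025, -0.012, 0], "rot": [0, 0, -0.157], "grip": 0.04},
    {"dp": [-0.0025, -0.012, 0], "rot": [0, 0, -0.157], "grip": 0.04},
    {"dp": [0, 0, -0.025], "rot": [0, 0, 0], "grip": 0.04},
    {"dp": [0, 0, -0.025], "rot": [0, 0, 0], "grip": 0.04},
    {"dp": [0, 0, -0.025], "rot": [0, 0, 0], "grip": 0.04},
    {"dp": [0, 0, -0.025], "rot": [0, 0, 0], "grip": 0.04},
    {"dp": [0, 0, 0], "rot": [0, 0, 0], "grip": 0.04},
  ],
)

```text
clock: 13.3
tcp_pos: [0.5086, 0.2186, 0.2305]
orientation: [-2.202, 2.238, -0.01]
contact_force: [1.0, -0.7, 0.5]
grip_width: 0.0401
```

```bash
python3 - <<'E'
from h import *
st();f=grab('wrist','w5');show(f,'w5b',k=1.2)
X=[[.504,.228,.0815],[.6216,.2343,.0815],[.4788,.2269,.0815]];print(np.round(proj(f,X)*1.2).tolist())
E
```

```text
t13.30 tcp [0.5086 0.2186 0.2305] yaw -1.587 z [ 0.006 -0.003 -1.   ] F [ 1.  -0.7  0.5] w 0.0401 j [-0.22  0.26 -0.36  1.79  0.11  1.1  -2.21]
[[294.0, 212.0], [283.0, 70.0], [296.0, 239.0]]
```

View pics/w5b.png

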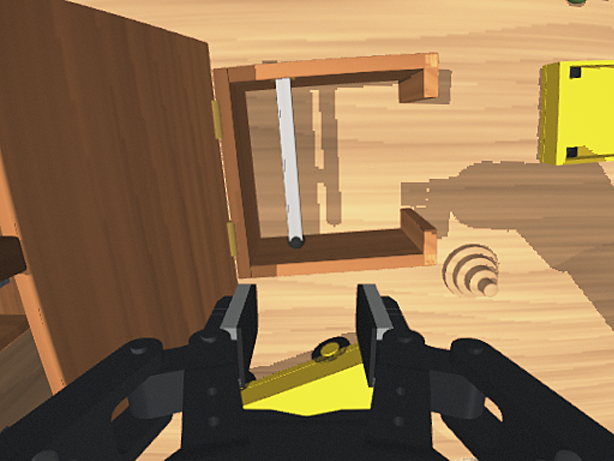

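Request:
send_rows(
  motion=[
    {"dp": [-0.0045, 0.008, -0.02], "rot": [0.003, 0.006, 0.034], "grip": 0.032},
    {"dp": [0, 0, -0.025], "rot": [0, 0, 0.034], "grip": 0.032},
    {"dp": [0, 0, -0.025], "rot": [0, 0, 0], "grip": 0.032},
    {"dp": [0, 0, -0.025], "rot": [0, 0, 0], "grip": 0.032},
    {"dp": [0, 0, -0.015], "rot": [0, 0, 0], "grip": 0.032},
    {"dp": [0, 0, 0], "rot": [0, 0, 0], "grip": 0.032},
  ],
)

```text
clock: 14.1
tcp_pos: [0.5055, 0.2313, 0.1203]
orientation: [-2.282, 2.145, -0.001]
contact_force: [0.3, 0.5, -0.3]
grip_width: 0.0322
```

```bash
python3 - <<'E'
from h import *
st()
E
```

```text
t14.10 tcp [0.5055 0.2313 0.1203] yaw -1.509 z [ 0.007  0.006 -1.   ] F [ 0.3  0.5 -0.3] w 0.0322 j [-0.25  0.39 -0.36  1.9   0.17  0.88 -2.21]
```

Request:
send_rows(
  motion=[
    {"dp": [-0.001, -0.003, -0.02], "rot": [-0.006, 0.007, -0.01], "grip": 0.032},
    {"dp": [0, 0, -0.02], "rot": [0, 0, 0], "grip": 0.032},
    {"dp": [0, 0, -0.02], "rot": [0, 0, 0], "grip": 0.032},
    {"dp": [0, 0, -0.018], "rot": [0, 0, 0], "grip": 0.032},
    {"dp": [0, 0, 0], "rot": [0, 0, 0], "grip": 0.032},
  ],
)

```text
clock: 14.72
tcp_pos: [0.5061, 0.2288, 0.0396]
orientation: [-2.274, 2.163, -0.002]
contact_force: [0.7, 0.0, -0.4]
grip_width: 0.0319
```

```bash
python3 - <<'E'
from h import *
st()
E
```

```text
t14.72 tcp [0.5061 0.2288 0.0396] yaw -1.521 z [ 0.003  0.001 -1.   ] F [ 0.7  0.  -0.4] w 0.0319 j [-0.28  0.5  -0.33  1.95  0.24  0.72 -2.27]
```

Request:
send_rows(
  motion=[
    {"dp": [-0.002, -0.0005, -0.003], "rot": [0, 0, 0], "grip": 0.032},
    {"dp": [0, 0, 0], "rot": [0, 0, 0], "grip": 0.004},
    {"dp": [0, 0, 0], "rot": [0, 0, 0], "grip": 0.004},
    {"dp": [0, 0, 0], "rot": [0, 0, 0], "grip": 0.004},
    {"dp": [0, 0, 0], "rot": [0, 0, 0], "grip": 0.004},
  ],
  grip_force=40,
)

```text
clock: 15.35
tcp_pos: [0.5048, 0.2296, 0.0383]
orientation: [-2.273, 2.159, -0.003]
contact_force: [-1.0, 1.2, -1.1]
grip_width: 0.0107
```

```bash
python3 - <<'E'
from h import *
o=st();t=o['tcp_pos']
# arc: dx along -v (world), pivot
e=-np.array([-.9986,-.052])
for th in np.arange(0,1.75,.1):
    r=.118*(1-np.cos(th));print('%.1f'%th,np.round([t[0]+e[0]*r,t[1]+e[1]*r,t[2]+.118*np.sin(th)],4))
E
```

```text
t15.35 tcp [0.5048 0.2296 0.0383] yaw -1.519 z [ 0.006  0.003 -1.   ] F [-1.   1.2 -1.1] w 0.0107 j [-0.28  0.5  -0.33  1.96  0.24  0.72 -2.27]
0.0 [0.5048 0.2296 0.0383]
0.1 [0.5054 0.2297 0.05  ]
0.2 [0.5071 0.2298 0.0617]
0.3 [0.5101 0.2299 0.0731]
0.4 [0.5141 0.2301 0.0842]
0.5 [0.5192 0.2304 0.0948]
0.6 [0.5254 0.2307 0.1049]
0.7 [0.5325 0.2311 0.1143]
0.8 [0.5405 0.2315 0.1229]
0.9 [0.5494 0.232  0.1307]
1.0 [0.559  0.2325 0.1376]
1.1 [0.5692 0.233  0.1434]
1.2 [0.5799 0.2336 0.1482]
1.3 [0.5911 0.2341 0.152 ]
1.4 [0.6026 0.2347 0.1545]
1.5 [0.6143 0.2353 0.156 ]
1.6 [0.6261 0.236  0.1562]
1.7 [0.6378 0.2366 0.1553]
```

Request:
send_rows(
  motion=[
    {"dp": [0.0006, 0, 0.0117], "rot": [0, 0, 0], "grip": 0.004},
    {"dp": [0.0018, 0, 0.0116], "rot": [0, 0, 0], "grip": 0.004},
    {"dp": [0.003, 0, 0.0114], "rot": [0, 0, 0], "grip": 0.004},
    {"dp": [0.004, 0, 0.0111], "rot": [0, 0, 0], "grip": 0.004},
    {"dp": [0.0051, 0.0003, 0.0106], "rot": [0, 0, 0], "grip": 0.004},
    {"dp": [0.0062, 0.0003, 0.0101], "rot": [0, 0, 0], "grip": 0.004},
    {"dp": [0.0071, 0.0004, 0.0094], "rot": [0, 0, 0], "grip": 0.004},
  ],
)

```text
clock: 16.23
tcp_pos: [0.54, 0.2317, 0.1207]
orientation: [-2.262, 2.154, -0.009]
contact_force: [7.6, 3.8, -10.9]
grip_width: 0.0106
```

```bash
python3 - <<'E'
from h import *
st()
E
```

```text
t16.23 tcp [0.54   0.2317 0.1207] yaw -1.522 z [ 0.016  0.009 -1.   ] F [  7.6   3.8 -10.9] w 0.0106 j [-0.24  0.43 -0.35  1.84  0.18  0.89 -2.19]
```

Request:
send_rows(
  motion=[
    {"dp": [0.0085, 0.0003, 0.0085], "rot": [-0.009, 0.016, 0], "grip": 0.004},
    {"dp": [0.0092, 0.0003, 0.0066], "rot": [0, 0, 0], "grip": 0.004},
    {"dp": [0.0098, 0.0003, 0.0056], "rot": [0, 0, 0], "grip": 0.004},
    {"dp": [0.0102, 0.0003, 0.0047], "rot": [0, 0, 0], "grip": 0.004},
    {"dp": [0.0108, 0.0003, 0.0036], "rot": [0, 0, 0], "grip": 0.004},
  ],
)

```text
clock: 16.85
tcp_pos: [0.5874, 0.234, 0.1508]
orientation: [2.274, -2.163, -0.007]
contact_force: [-1.3, 2.2, -5.6]
grip_width: 0.0101
```

```bash
python3 - <<'E'
from h import *
st()
E
```

```text
t16.85 tcp [0.5874 0.234  0.1508] yaw -1.521 z [-0.005  0.001 -1.   ] F [-1.3  2.2 -5.6] w 0.0101 j [-0.23  0.47 -0.34  1.68  0.18  1.02 -2.14]
```

Request:
send_rows(
  motion=[
    {"dp": [0.0112, 0.0005, 0.003], "rot": [0, -0.003, 0], "grip": 0.004},
    {"dp": [0.0115, 0.0005, 0.0018], "rot": [0, 0, 0], "grip": 0.004},
    {"dp": [0.0115, 0.0005, 0.0006], "rot": [0, 0, 0], "grip": 0.004},
    {"dp": [0.009, 0.0005, 0], "rot": [0, 0, 0], "grip": 0.004},
    {"dp": [0.004, 0, 0], "rot": [0, 0, 0], "grip": 0.004},
    {"dp": [0.002, 0, 0], "rot": [0, 0, 0], "grip": 0.004},
  ],
)

```text
clock: 17.6
tcp_pos: [0.6419, 0.2344, 0.1579]
orientation: [2.274, -2.167, 0.002]
contact_force: [-0.8, -0.0, 0.4]
grip_width: 0.0039
```

```bash
python3 - <<'E'
from h import *
st()
E
```

```text
t17.60 tcp [0.6419 0.2344 0.1579] yaw -1.522 z [ 0.    -0.001 -1.   ] F [-0.8 -0.   0.4] w 0.0039 j [-0.22  0.54 -0.32  1.55  0.19  1.08 -2.11]
```

```bash
python3 - <<'E'
from h import *
f=grab('scene','c6');g=grab('side','s6');w=grab('wrist','w6')
a=cv2.resize(f['img'][50:210,270:400],(325,400),interpolation=cv2.INTER_CUBIC);b=cv2.resize(g['img'][20:180,190:320],(325,400),interpolation=cv2.INTER_CUBIC)
cv2.imwrite('pics/z7.png',np.hstack([a,b])[:,:,::-1])
E
```

```text
(no output)
```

View pics/z7.png

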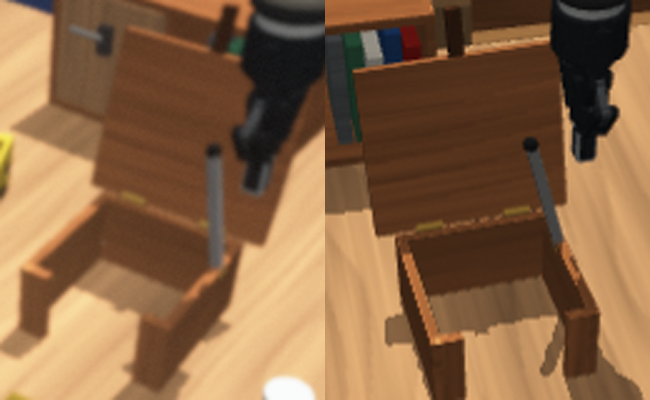

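```bash
python3 - <<'E'
from h import *
s=load('c6');d=load('s6');w=load('w6')
p,e=tri(s,(355.6,110.4),d,(272,78));q,e2=tri(s,(356.4,156),d,(283.2,117.2))
print(np.round(p,4),e,np.round(q,4),e2)
O=np.array([.5395,.195]);u=np.array([-.052,.9986]);v=np.array([-.9986,-.052])
P=lambda a,b:O+a*u+b*v
for th in (1.2,1.4,1.5,1.57,1.65):
    X=[*P(.035,-.084+.143*np.cos(th)),.0815+.143*np.sin(th)]
    print(th,np.round(X,3),*[np.round(proj(f,[X])[0],1) for f in (s,d,w)])
E
```

```text
[0.5882 0.248  0.2104] 0.003770247962458983 [0.6189 0.2373 0.0844] 0.005428504326821946
1.2 [0.57  0.232 0.215] [345.9 109.9] [266.4  80.4] [252.9 393.6]
1.4 [0.597 0.233 0.222] [356.3 110.6] [276.9  76.2] [252.4 364.7]
1.5 [0.611 0.234 0.224] [361.7 111.8] [282.2  74.8] [252.1 343.2]
1.57 [0.621 0.234 0.224] [365.5 112.9] [286.   74.1] [252.  325.3]
1.65 [0.633 0.235 0.224] [369.8 114.5] [290.3  73.5] [251.8 302.3]
```

```bash
python3 - <<'E'
from h import *
f=grab('scene','c7');g=grab('side','s7')
a=cv2.resize(f['img'][50:210,270:400],(325,400),interpolation=cv2.INTER_CUBIC);b=cv2.resize(g['img'][20:180,190:320],(325,400),interpolation=cv2.INTER_CUBIC)
cv2.imwrite('pics/z8.png',np.hstack([a,b])[:,:,::-1])
for n in 'cs':
    x=load(n+'6')['img'].astype(int);y=load(n+'7')['img'].astype(int);m=np.abs(x-y).sum(2)>60;ys,xs=np.nonzero(m);print(m.sum(),(xs.min(),xs.max(),ys.min(),ys.max()) if m.sum() else 0)
    # dark pixels in chest region
    for k in '67':
        im=load(n+k)['img'].astype(int); r=(slice(70,150),slice(320,364)) if n=='c' else (slice(60,140),slice(230,284))
        m=(im[r].max(2)<55); yy,xx=np.nonzero(m);print(n,k,m.sum(),(xx.mean()+r[1].start,yy.mean()+r[0].start) if m.sum() else '')
E
```

```text
507 (np.int64(241), np.int64(359), np.int64(107), np.int64(256))
c 6 25 (np.float64(356.56), np.float64(108.72))
c 7 20 (np.float64(350.45), np.float64(107.95))
931 (np.int64(50), np.int64(336), np.int64(3), np.int64(374))
s 6 35 (np.float64(271.7714285714286), np.float64(77.57142857142857))
s 7 36 (np.float64(259.4166666666667), np.float64(84.91666666666667))
```

Request:
send_rows(
  motion=[
    {"dp": [0, 0, 0.025], "rot": [0, 0, 0], "grip": 0.032},
    {"dp": [0, 0, 0.025], "rot": [0, 0, 0], "grip": 0.032},
    {"dp": [-0.023, -0.001, 0.01], "rot": [0, 0, 0], "grip": 0.032},
    {"dp": [-0.023, -0.001, 0], "rot": [0, 0, 0], "grip": 0.032},
    {"dp": [-0.023, -0.001, 0], "rot": [0, 0, 0], "grip": 0.032},
    {"dp": [-0.023, -0.001, 0], "rot": [0, 0, 0], "grip": 0.032},
    {"dp": [-0.023, -0.001, 0], "rot": [0, 0, 0], "grip": 0.032},
    {"dp": [-0.021, 0, -0.01], "rot": [0, 0, 0], "grip": 0.032},
    {"dp": [0, 0, -0.025], "rot": [0, 0, 0], "grip": 0.032},
    {"dp": [0, 0, -0.025], "rot": [0, 0, 0], "grip": 0.032},
    {"dp": [0, 0, -0.025], "rot": [0, 0, 0], "grip": 0.032},
    {"dp": [0, 0, -0.01], "rot": [0, 0, 0], "grip": 0.032},
    {"dp": [0, 0, 0], "rot": [0, 0, 0], "grip": 0.032},
  ],
)

```text
clock: 19.48
tcp_pos: [0.4982, 0.2304, 0.1252]
orientation: [-2.278, 2.159, -0.006]
contact_force: [1.1, 0.8, 0.1]
grip_width: 0.0323
```

```bash
python3 - <<'E'
from h import *
st();f=grab('wrist','w8');g=grab('side','s8');s=grab('scene','c8')
h=g['img'].astype(int);m=(h[60:150,225:300].max(2)<55);yy,xx=np.nonzero(m);print(m.sum(),xx.mean()+225,yy.mean()+60)
# cart position from scene and side: yellow mask
for n in ('scene0','c8','side0','s8'):
    i=cv2.cvtColor(load(n)['img'],cv2.COLOR_RGB2HSV);m=cv2.inRange(i,(22,130,90),(34,255,255));k,l,t,c=cv2.connectedComponentsWithStats(m)
    print(n,[(t[j].tolist(),np.round(c[j]).tolist()) for j in range(1,k) if t[j,4]>400])
a=cv2.resize(s['img'][50:290,200:400],(400,480));b=cv2.resize(g['img'][20:260,190:390],(400,480))
cv2.imwrite('pics/z9.png',np.hstack([a,b])[:,:,::-1])
E
```

```text
t19.48 tcp [0.4982 0.2304 0.1252] yaw -1.518 z [ 0.005 -0.    -1.   ] F [1.1 0.8 0.1] w 0.0323 j [-0.25  0.37 -0.37  1.91  0.17  0.89 -2.22]
741 238.48987854251013 80.09311740890688
scene0 [([218, 70, 57, 78, 2103], [247.0, 119.0]), ([242, 206, 67, 65, 2472], [274.0, 238.0])]
c8 [([217, 70, 58, 78, 2091], [247.0, 119.0]), ([242, 206, 67, 64, 2460], [274.0, 238.0])]
side0 [([110, 88, 77, 96, 3213], [146.0, 145.0]), ([277, 191, 59, 69, 2279], [305.0, 222.0])]
s8 [([110, 88, 77, 96, 3303], [146.0, 145.0]), ([277, 191, 59, 70, 2400], [306.0, 223.0])]
```

View pics/z9.png

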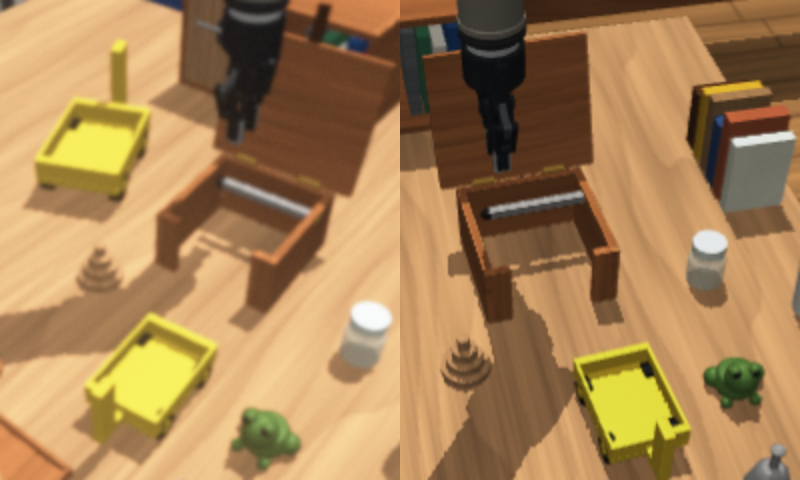

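Request:
send_rows(
  motion=[
    {"dp": [0.0055, -0.001, -0.02], "rot": [0, 0.005, 0], "grip": 0.032},
    {"dp": [0, 0, -0.02], "rot": [0, 0, 0], "grip": 0.032},
    {"dp": [0, 0, -0.02], "rot": [0, 0, 0], "grip": 0.032},
    {"dp": [0, 0, -0.02], "rot": [0, 0, 0], "grip": 0.032},
    {"dp": [0, 0, -0.006], "rot": [0, 0, 0], "grip": 0.032},
    {"dp": [0, 0, 0], "rot": [0, 0, 0], "grip": 0.004},
    {"dp": [0, 0, 0], "rot": [0, 0, 0], "grip": 0.004},
    {"dp": [0, 0, 0], "rot": [0, 0, 0], "grip": 0.004},
    {"dp": [0, 0, 0], "rot": [0, 0, 0], "grip": 0.004},
  ],
  grip_force=70,
)

```text
clock: 20.75
tcp_pos: [0.5077, 0.2298, 0.0369]
orientation: [-2.275, 2.159, -0.003]
contact_force: [0.1, 0.5, -1.9]
grip_width: 0.0098
```

```bash
python3 - <<'E'
from h import *
st()
E
```

```text
t20.75 tcp [0.5077 0.2298 0.0369] yaw -1.519 z [ 0.005  0.002 -1.   ] F [ 0.1  0.5 -1.9] w 0.0098 j [-0.28  0.5  -0.33  1.95  0.24  0.72 -2.27]
```

Request:
send_rows(
  motion=[
    {"dp": [0.0006, 0, 0.0113], "rot": [0, 0, 0], "grip": 0.004},
    {"dp": [0.0017, 0, 0.0112], "rot": [0, 0, 0], "grip": 0.004},
    {"dp": [0.0028, 0, 0.011], "rot": [0, 0, 0], "grip": 0.004},
    {"dp": [0.0039, 0, 0.0107], "rot": [0, 0, 0], "grip": 0.004},
    {"dp": [0.005, 0.0003, 0.0102], "rot": [0, 0, 0], "grip": 0.004},
    {"dp": [0.006, 0.0003, 0.0097], "rot": [0, 0, 0], "grip": 0.004},
    {"dp": [0.0068, 0.0004, 0.009], "rot": [0, 0, 0], "grip": 0.004},
  ],
)

```text
clock: 21.62
tcp_pos: [0.5493, 0.2323, 0.1161]
orientation: [-2.253, 2.148, -0.019]
contact_force: [12.4, 4.3, -18.7]
grip_width: 0.009
```

```bash
cat >> h.py <<'E'
def stay(r=.114,x0=.6217,z0=.0369):
    o=st();x,y,z=o['tcp_pos'];print('theta',np.arctan2(z-z0,x0-x),'r',np.hypot(z-z0,x0-x))
E
python3 - <<'E'
from h import *
stay()
E
```

```text
t21.62 tcp [0.5493 0.2323 0.1161] yaw -1.523 z [ 0.029  0.013 -1.   ] F [ 12.4   4.3 -18.7] w 0.0090 j [-0.23  0.44 -0.35  1.83  0.2   0.88 -2.2 ]
theta 0.8299515783440097 r 0.10730521080144739
```

Request:
send_rows(
  motion=[
    {"dp": [0.004, 0, 0.009], "rot": [-0.013, 0.029, 0], "grip": 0.004},
    {"dp": [0.008, 0, 0.006], "rot": [0, 0, 0], "grip": 0.004},
    {"dp": [0.009, 0, 0.005], "rot": [0, 0, 0], "grip": 0.004},
    {"dp": [0.009, 0, 0.004], "rot": [0, 0, 0], "grip": 0.004},
  ],
  grip_force=45,
)

```text
clock: 22.12
tcp_pos: [0.5852, 0.234, 0.1406]
orientation: [-2.265, 2.164, -0.002]
contact_force: [2.2, 2.8, -10.7]
grip_width: 0.0085
```

```bash
python3 - <<'E'
from h import *
stay()
E
```

```text
t22.12 tcp [0.5852 0.234  0.1406] yaw -1.525 z [ 0.007  0.006 -1.   ] F [  2.2   2.8 -10.7] w 0.0085 j [-0.22  0.47 -0.34  1.71  0.18  0.98 -2.16]
theta 1.2322957499922145 r 0.10993121005650246
```

Request:
send_rows(
  motion=[
    {"dp": [0.009, 0, -0.001], "rot": [-0.005, 0.007, 0.003], "grip": 0.004},
    {"dp": [0.009, 0.0005, 0.0005], "rot": [0, 0, 0], "grip": 0.004},
    {"dp": [0, 0, 0], "rot": [0, 0, 0], "grip": 0.004},
  ],
)

```text
clock: 22.5
tcp_pos: [0.6036, 0.2348, 0.1463]
orientation: [-2.275, 2.167, 0.0]
contact_force: [1.4, 2.2, -9.8]
grip_width: 0.0078
```

```bash
python3 - <<'E'
from h import *
stay()
E
```

```text
t22.50 tcp [0.6036 0.2348 0.1463] yaw -1.522 z [-0.  0. -1.] F [ 1.4  2.2 -9.8] w 0.0078 j [-0.22  0.5  -0.34  1.65  0.19  1.02 -2.14]
theta 1.4066901720368647 r 0.11088697794782544
```

Request:
send_rows(
  motion=[
    {"dp": [0.004, 0, -0.005], "rot": [0, 0, 0], "grip": 0.004},
    {"dp": [0.008, 0, -0.001], "rot": [0, 0, 0], "grip": 0.004},
    {"dp": [0, 0, 0], "rot": [0, 0, 0], "grip": 0.004},
  ],
)

```text
clock: 22.88
tcp_pos: [0.6174, 0.2345, 0.1455]
orientation: [-2.272, 2.165, -0.005]
contact_force: [-0.2, -0.0, -0.2]
grip_width: 0.0039
```

```bash
python3 - <<'E'
from h import *
stay()
E
```

```text
t22.88 tcp [0.6174 0.2345 0.1455] yaw -1.523 z [ 0.004 -0.    -1.   ] F [-0.2 -0.  -0.2] w 0.0039 j [-0.22  0.52 -0.33  1.62  0.19  1.03 -2.13]
theta 1.5309425715239067 r 0.10873304006648574
```

```bash
python3 - <<'E'
from h import *
w=grab('wrist','w9');g=grab('side','s9');s=grab('scene','c9')
a=cv2.resize(s['img'][80:200,280:400],(400,400),interpolation=cv2.INTER_CUBIC);b=cv2.resize(g['img'][50:170,200:320],(400,400),interpolation=cv2.INTER_CUBIC)
cv2.imwrite('pics/z10.png',np.hstack([a,b])[:,:,::-1])
E
```

```text
(no output)
```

View pics/z10.png

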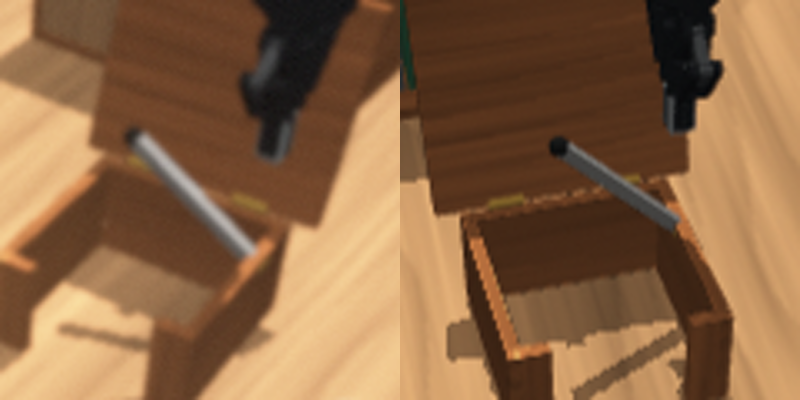

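Request:
send_rows(
  motion=[
    {"dp": [0, 0, 0.025], "rot": [0, 0, 0], "grip": 0.032},
    {"dp": [0, 0, 0.025], "rot": [0, 0, 0], "grip": 0.032},
    {"dp": [-0.023, -0.001, 0.02], "rot": [0, 0, 0], "grip": 0.032},
    {"dp": [-0.023, -0.001, 0], "rot": [0, 0, 0], "grip": 0.032},
    {"dp": [-0.023, -0.001, 0], "rot": [0, 0, 0], "grip": 0.032},
    {"dp": [-0.023, -0.001, 0], "rot": [0, 0, 0], "grip": 0.032},
    {"dp": [-0.018, -0.001, 0], "rot": [0, 0, 0], "grip": 0.032},
    {"dp": [0, 0, -0.02], "rot": [0, 0, 0], "grip": 0.032},
    {"dp": [0, 0, -0.025], "rot": [0, 0, 0], "grip": 0.032},
    {"dp": [0, 0, -0.025], "rot": [0, 0, 0], "grip": 0.032},
    {"dp": [0, 0, -0.02], "rot": [0, 0, 0], "grip": 0.032},
    {"dp": [0, 0, -0.02], "rot": [0, 0, 0], "grip": 0.032},
    {"dp": [0, 0, 0], "rot": [0, 0, 0], "grip": 0.032},
  ],
)

```text
clock: 24.65
tcp_pos: [0.4966, 0.2294, 0.1011]
orientation: [2.278, -2.158, -0.0]
contact_force: [0.2, -1.1, 0.5]
grip_width: 0.032
```

```bash
python3 - <<'E'
from h import *
s=load('c9');d=load('s9')
print('tip at s9',tri(s,(280+270/3.333,80+157/3.333),d,(200+280/3.333,50+128/3.333)),'tcp .6174 .2345 .1455')
stay()
f=grab('wrist','w10')
i=f['img'].astype(int)
# bar: light grey bright pixels
m=(i.min(2)>150)&(i.max(2)-i.min(2)<25);ys,xs=np.nonzero(m);print(m.sum(), np.percentile(xs,[2,50,98]),np.percentile(ys,[2,50,98]))
E
```

```text
tip at s9 (array([0.61748428, 0.23398316, 0.18114445]), np.float64(0.0006024294750976757)) tcp .6174 .2345 .1455
t24.65 tcp [0.4966 0.2294 0.1011] yaw -1.517 z [-0.003 -0.003 -1.   ] F [ 0.2 -1.1  0.5] w 0.0320 j [-0.25  0.41 -0.37  1.93  0.19  0.85 -2.24]
theta 0.4743339876271823 r 0.14059201284532424
4250 [245. 255. 265.] [ 20. 120. 273.]
```

Request:
send_rows(
  motion=[
    {"dp": [0.005, 0, -0.02], "rot": [0.003, -0.003, 0], "grip": 0.032},
    {"dp": [0, 0, -0.02], "rot": [0, 0, 0], "grip": 0.032},
    {"dp": [0, 0, -0.02], "rot": [0, 0, 0], "grip": 0.032},
    {"dp": [0, 0, -0.012], "rot": [0, 0, 0], "grip": 0.032},
    {"dp": [0, 0, 0], "rot": [0, 0, 0], "grip": 0.032},
    {"dp": [0, 0, 0], "rot": [0, 0, 0], "grip": 0.004},
    {"dp": [0, 0, 0], "rot": [0, 0, 0], "grip": 0.004},
    {"dp": [0, 0, 0], "rot": [0, 0, 0], "grip": 0.004},
    {"dp": [0, 0, 0], "rot": [0, 0, 0], "grip": 0.004},
  ],
  grip_force=45,
)

```text
clock: 25.82
tcp_pos: [0.507, 0.2299, 0.036]
orientation: [-2.273, 2.155, -0.011]
contact_force: [-0.4, -1.1, -1.5]
grip_width: 0.0108
```

```bash
python3 - <<'E'
from h import *
stay()
E
```

```text
t25.82 tcp [0.507  0.2299 0.036 ] yaw -1.518 z [ 0.011  0.002 -1.   ] F [-0.4 -1.1 -1.5] w 0.0108 j [-0.28  0.5  -0.33  1.96  0.25  0.71 -2.28]
theta -0.00784814702928629 r 0.1146711173696493
```

Request:
send_rows(
  motion=[
    {"dp": [0, 0, 0], "rot": [0, 0, 0], "grip": 0.03},
    {"dp": [0, 0, 0], "rot": [0, 0, 0], "grip": 0.03},
    {"dp": [-0.002, 0, -0.008], "rot": [0, 0.011, 0], "grip": 0.03},
    {"dp": [0, 0, -0.003], "rot": [0, 0, 0], "grip": 0.03},
    {"dp": [0, 0, 0], "rot": [0, 0, 0], "grip": 0.004},
    {"dp": [0, 0, 0], "rot": [0, 0, 0], "grip": 0.004},
    {"dp": [0, 0, 0], "rot": [0, 0, 0], "grip": 0.004},
    {"dp": [0, 0, 0], "rot": [0, 0, 0], "grip": 0.004},
  ],
)

```text
clock: 26.82
tcp_pos: [0.5059, 0.2298, 0.0252]
orientation: [-2.278, 2.16, 0.001]
contact_force: [-0.6, -2.1, 1.0]
grip_width: 0.0113
```

```bash
python3 - <<'E'
from h import *
stay()
E
```

```text
t26.82 tcp [0.5059 0.2298 0.0252] yaw -1.518 z [ 0.001  0.002 -1.   ] F [-0.6 -2.1  1. ] w 0.0113 j [-0.28  0.52 -0.33  1.96  0.25  0.7  -2.28]
theta -0.100691731903681 r 0.11638947163020397
```

Request:
send_rows(
  motion=[
    {"dp": [0, 0, 0.0116], "rot": [0, 0, 0], "grip": 0.004},
    {"dp": [0.001, 0, 0.0115], "rot": [0, 0, 0], "grip": 0.004},
    {"dp": [0.002, 0, 0.0112], "rot": [0, 0, 0], "grip": 0.004},
    {"dp": [0.003, 0, 0.011], "rot": [0, 0, 0], "grip": 0.004},
    {"dp": [0.004, 0, 0.0104], "rot": [0, 0, 0], "grip": 0.004},
    {"dp": [0.005, 0, 0.0098], "rot": [0, 0, 0], "grip": 0.004},
  ],
)

```text
clock: 27.58
tcp_pos: [0.5264, 0.2311, 0.095]
orientation: [-2.27, 2.155, -0.003]
contact_force: [7.8, 2.4, -11.9]
grip_width: 0.0108
```

```bash
python3 - <<'E'
from h import *
stay(z0=.0252)
E
```

```text
t27.57 tcp [0.5264 0.2311 0.095 ] yaw -1.519 z [ 0.009  0.007 -1.   ] F [  7.8   2.4 -11.9] w 0.0108 j [-0.24  0.45 -0.36  1.88  0.2   0.84 -2.22]
theta 0.6318040228939644 r 0.11814753913859087
```

Request:
send_rows(
  motion=[
    {"dp": [0.006, 0, 0.0085], "rot": [-0.007, 0.009, 0], "grip": 0.004},
    {"dp": [0.007, 0, 0.007], "rot": [0, 0, 0], "grip": 0.004},
    {"dp": [0.008, 0, 0.0055], "rot": [0, 0, 0], "grip": 0.004},
    {"dp": [0.0085, 0, 0.0045], "rot": [0, 0, 0], "grip": 0.004},
    {"dp": [0.0085, 0, 0.0035], "rot": [0, 0, 0], "grip": 0.004},
  ],
)

```text
clock: 28.2
tcp_pos: [0.5587, 0.2326, 0.1255]
orientation: [2.275, -2.154, -0.012]
contact_force: [-4.7, 0.2, 2.5]
grip_width: 0.0112
```

```bash
python3 - <<'E'
from h import *
stay(z0=.0252)
E
```

```text
t28.20 tcp [0.5587 0.2326 0.1255] yaw -1.516 z [-0.012 -0.001 -1.   ] F [-4.7  0.2  2.5] w 0.0112 j [-0.22  0.46 -0.36  1.76  0.19  0.96 -2.17]
theta 1.0102149436507994 r 0.11845007746479218
```

Request:
send_rows(
  motion=[
    {"dp": [0.009, 0.0004, 0.004], "rot": [0, -0.01, 0], "grip": 0.004},
    {"dp": [0.009, 0.0004, 0.003], "rot": [0, 0, 0], "grip": 0.004},
    {"dp": [0.009, 0.0004, 0.0025], "rot": [0, 0, 0], "grip": 0.004},
    {"dp": [0.009, 0.0004, 0.0015], "rot": [0, 0, 0], "grip": 0.004},
  ],
)

```text
clock: 28.7
tcp_pos: [0.592, 0.2344, 0.1382]
orientation: [2.277, -2.152, -0.007]
contact_force: [-7.5, -1.2, 4.0]
grip_width: 0.011
```

```bash
python3 - <<'E'
from h import *
stay(z0=.0252)
E
```

```text
t28.70 tcp [0.592  0.2344 0.1382] yaw -1.514 z [-0.009 -0.003 -1.   ] F [-7.5 -1.2  4. ] w 0.0110 j [-0.22  0.5  -0.35  1.68  0.19  1.01 -2.15]
theta 1.3142096061809612 r 0.1168455255484898
```

Request:
send_rows(
  motion=[
    {"dp": [0.01, 0.0004, 0.002], "rot": [0, -0.009, 0], "grip": 0.004},
    {"dp": [0.01, 0.0004, 0.001], "rot": [0, 0, 0], "grip": 0.004},
    {"dp": [0.01, 0.0004, 0], "rot": [0, 0, 0], "grip": 0.004},
    {"dp": [0.006, 0.0004, 0], "rot": [0, 0, 0], "grip": 0.004},
  ],
)

```text
clock: 29.2
tcp_pos: [0.6294, 0.2364, 0.1415]
orientation: [2.281, -2.156, 0.001]
contact_force: [-4.4, 1.0, -3.2]
grip_width: 0.0108
```

```bash
python3 - <<'E'
from h import *
stay(z0=.0252)
E
```

```text
t29.20 tcp [0.6294 0.2364 0.1415] yaw -1.514 z [-0.002 -0.003 -1.   ] F [-4.4  1.  -3.2] w 0.0108 j [-0.22  0.54 -0.34  1.59  0.2   1.04 -2.12]
theta 1.637138349700226 r 0.11651466276270284
```

Request:
send_rows(
  motion=[
    {"dp": [0.004, 0, 0], "rot": [0, 0, 0], "grip": 0.004},
    {"dp": [0.002, 0, 0], "rot": [0, 0, 0], "grip": 0.004},
    {"dp": [0, 0, 0], "rot": [0, 0, 0], "grip": 0.004},
    {"dp": [0, 0, 0], "rot": [0, 0, 0], "grip": 0.03},
    {"dp": [0, 0, 0], "rot": [0, 0, 0], "grip": 0.03},
    {"dp": [0, 0, 0], "rot": [0, 0, 0], "grip": 0.03},
  ],
)

```text
clock: 29.95
tcp_pos: [0.6398, 0.2361, 0.143]
orientation: [-2.28, 2.157, -0.009]
contact_force: [0.7, 0.8, -0.2]
grip_width: 0.0299
```

```bash
python3 - <<'E'
from h import *
stay(z0=.0252)
s=grab('scene','c11');d=grab('side','s11')
for f,n,r in ((s,'c',(slice(95,135),slice(340,385))),(d,'s',(slice(55,100),slice(262,310)))):
    pass
E
```

```text
t29.95 tcp [0.6398 0.2361 0.143 ] yaw -1.515 z [ 0.006 -0.002 -1.   ] F [ 0.7  0.8 -0.2] w 0.0299 j [-0.22  0.55 -0.33  1.57  0.2   1.05 -2.12]
theta 1.7233524561871043 r 0.11921669250631088
```

Now rise clear of the ball and check the stay by its pixels.

Request:
send_rows(
  motion=[
    {"dp": [-0.003, -0.001, 0.02], "rot": [0, 0, 0], "grip": 0.04},
    {"dp": [0, 0, 0.025], "rot": [0, 0, 0], "grip": 0.04},
    {"dp": [0, 0, 0.025], "rot": [0, 0, 0], "grip": 0.04},
    {"dp": [0, 0, 0.025], "rot": [0, 0, 0], "grip": 0.04},
    {"dp": [0, 0, 0.02], "rot": [0, 0, 0], "grip": 0.04},
    {"dp": [-0.01, 0, 0.01], "rot": [0, 0, 0.15], "grip": 0.04},
    {"dp": [-0.01, 0, 0.01], "rot": [0, 0, 0.15], "grip": 0.04},
    {"dp": [-0.01, 0, 0], "rot": [0, 0, 0.15], "grip": 0.04},
    {"dp": [-0.01, 0, 0], "rot": [0, 0, 0.15], "grip": 0.04},
    {"dp": [-0.01, 0, 0], "rot": [0, 0, 0.15], "grip": 0.04},
    {"dp": [-0.01, 0.01, 0], "rot": [0, 0, 0.15], "grip": 0.04},
    {"dp": [-0.01, 0.01, 0], "rot": [0, 0, 0.15], "grip": 0.04},
    {"dp": [-0.01, 0.01, 0], "rot": [0, 0, 0.15], "grip": 0.04},
    {"dp": [-0.01, 0.01, 0], "rot": [0, 0, 0.15], "grip": 0.04},
    {"dp": [0, 0, 0], "rot": [0, 0, 0.15], "grip": 0.04},
  ],
)

```text
clock: 31.92
tcp_pos: [0.5441, 0.2777, 0.3082]
orientation: [-3.116, -0.054, -0.02]
contact_force: [0.4, 0.0, -0.3]
grip_width: 0.0399
```

```bash
python3 - <<'E'
from h import *
st()
s=grab('scene','c12');d=grab('side','s12')
O=np.array([.5395,.195]);u=np.array([-.052,.9986]);v=np.array([-.9986,-.052])
P=lambda a,b:O+a*u+b*v
for th in (0,1.5,1.65):
    X=[*P(.035,-.084+.143*np.cos(th)),.0815+.143*np.sin(th)];print(th,np.round(proj(s,[X])[0],1),np.round(proj(d,[X])[0],1))
out=[]
for f in (s,d):
    u_,v_=proj(f,[[*P(.035,-.09),.19]])[0].astype(int);im=f['img'].astype(int)[v_-35:v_+50,u_-35:u_+35]
    m=im.max(2)<50;ys,xs=np.nonzero(m);print('dark',m.sum())
    k,l,t,c=cv2.connectedComponentsWithStats(m.astype(np.uint8));print([(t[j,4],np.round(c[j]+[u_-35,v_-35],1).tolist()) for j in range(1,k) if t[j,4]>8])
    out.append(cv2.resize(f['img'][v_-70:v_+60,u_-65:u_+65],(400,400),interpolation=cv2.INTER_CUBIC))
cv2.imwrite('pics/z11.png',np.hstack(out)[:,:,::-1])
E
```

```text
t31.93 tcp [0.5441 0.2777 0.3082] yaw 0.035 z [ 0.012  0.025 -1.   ] F [ 0.4  0.  -0.3] w 0.0399 j [-0.05  0.35 -0.68  1.55  0.21  1.3  -0.72]
0 [310.3 140.7] [233.8 126.6]
1.5 [361.7 111.8] [282.2  74.8]
1.65 [369.8 114.5] [290.3  73.5]
dark 19
[(np.int32(19), [367.2, 113.2])]
dark 26
[(np.int32(26), [286.0, 74.1])]
```

Request:
send_rows(
  motion=[
    {"dp": [-0.004, 0.02, 0.01], "rot": [-0.025, 0.012, 0.017], "grip": 0.045},
    {"dp": [-0.004, 0.02, 0.005], "rot": [0, 0, 0], "grip": 0.045},
    {"dp": [-0.002, 0.018, 0], "rot": [0, 0, 0], "grip": 0.045},
    {"dp": [0, 0, 0], "rot": [0, 0, 0], "grip": 0.045},
    {"dp": [0, 0, 0], "rot": [0, 0, 0], "grip": 0.045},
  ],
)

```text
clock: 32.65
tcp_pos: [0.5362, 0.3336, 0.3258]
orientation: [3.139, 0.046, 0.005]
contact_force: [0.3, -1.3, -0.2]
grip_width: 0.0451
```

```bash
python3 - <<'E'
from h import *
st();w=grab('wrist','w12')
O=np.array([.5395,.195]);u=np.array([-.052,.9986]);v=np.array([-.9986,-.052])
for th in (1.75,1.8,1.85):
    for n in (0,.012):
        X=[]
        for yy in (-.008,.008):
            c=.09-.234*np.cos(th)+n*np.sin(th);X.append([*(O+c*u+yy*v),.09+.234*np.sin(th)+n*np.cos(th)])
        print(th,n,np.round(proj(w,X)).tolist(),np.round(X[0],3))
show(w,'z12',k=1.2)
E
```

```text
t32.65 tcp [0.5362 0.3336 0.3258] yaw 0.029 z [ 0.003 -0.002 -1.   ] F [ 0.3 -1.3 -0.2] w 0.0451 j [-0.17  0.39 -0.68  1.45  0.25  1.38 -0.83]
1.75 0 [[261.0, 229.0], [236.0, 230.0]] [0.541 0.327 0.32 ]
1.75 0.012 [[261.0, 210.0], [235.0, 211.0]] [0.54  0.339 0.318]
1.8 0 [[261.0, 211.0], [235.0, 211.0]] [0.54  0.338 0.318]
1.8 0.012 [[260.0, 192.0], [235.0, 192.0]] [0.539 0.35  0.315]
1.85 0 [[260.0, 192.0], [235.0, 193.0]] [0.539 0.35  0.315]
1.85 0.012 [[260.0, 173.0], [234.0, 173.0]] [0.539 0.361 0.312]
```

View pics/z12.png

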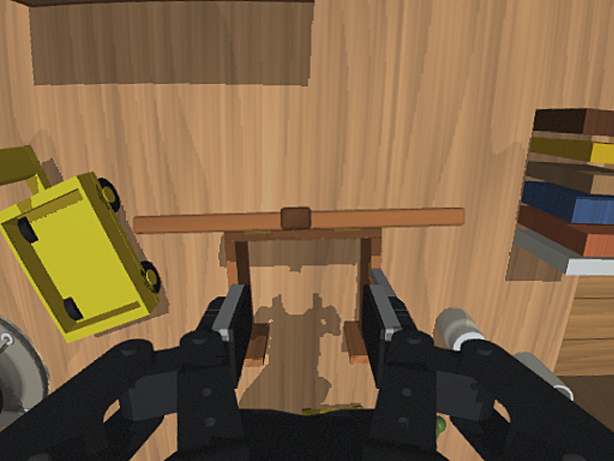

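Request:
send_rows(
  motion=[
    {"dp": [-0.0045, 0.017, 0], "rot": [0.002, 0.003, 0.02], "grip": 0.045},
    {"dp": [0, 0, -0.02], "rot": [0, 0, 0], "grip": 0.045},
    {"dp": [0, 0, -0.02], "rot": [0, 0, 0], "grip": 0.045},
    {"dp": [0, 0, -0.02], "rot": [0, 0, 0], "grip": 0.045},
    {"dp": [0, 0, -0.01], "rot": [0, 0, 0], "grip": 0.045},
    {"dp": [0, 0, 0], "rot": [0, 0, 0], "grip": 0.045},
  ],
)

```text
clock: 33.45
tcp_pos: [0.5306, 0.3539, 0.2541]
orientation: [-3.138, -0.081, 0.001]
contact_force: [0.5, -0.6, -0.4]
grip_width: 0.0449
```

```bash
python3 - <<'E'
from h import *
st()
E
```

```text
t33.45 tcp [0.5306 0.3539 0.2541] yaw 0.052 z [-0.     0.002 -1.   ] F [ 0.5 -0.6 -0.4] w 0.0449 j [-0.2   0.45 -0.68  1.54  0.29  1.25 -0.87]
```

Request:
send_rows(
  motion=[
    {"dp": [0.001, -0.003, -0.006], "rot": [0, 0, 0], "grip": 0.045},
    {"dp": [0, 0, 0], "rot": [0, 0, 0], "grip": 0.008},
    {"dp": [0, 0, 0], "rot": [0, 0, 0], "grip": 0.008},
    {"dp": [0, 0, 0], "rot": [0, 0, 0], "grip": 0.008},
    {"dp": [0, 0, 0], "rot": [0, 0, 0], "grip": 0.008},
    {"dp": [0, 0, 0], "rot": [0, 0, 0], "grip": 0.008},
  ],
  grip_force=50,
)

```text
clock: 34.2
tcp_pos: [0.5301, 0.3515, 0.2498]
orientation: [-3.138, -0.084, 0.002]
contact_force: [-0.1, 0.2, -2.1]
grip_width: 0.0151
```

```bash
python3 - <<'E'
from h import *
o=st();t=o['tcp_pos']
f=lambda th,r=.216:np.array([-r*np.cos(th)+.006*np.sin(th),r*np.sin(th)+.006*np.cos(th)])
for th in np.arange(1.85,1.19,-.05): print('%.2f'%th,np.round(t[1:]+f(th)-f(1.85),4))
E
```

```text
t34.20 tcp [0.5301 0.3515 0.2498] yaw 0.053 z [-0.001  0.003 -1.   ] F [-0.1  0.2 -2.1] w 0.0151 j [-0.19  0.45 -0.68  1.55  0.29  1.24 -0.87]
1.85 [0.3515 0.2498]
1.80 [0.3411 0.2528]
1.75 [0.3306 0.2553]
1.70 [0.32   0.2573]
1.65 [0.3093 0.2587]
1.60 [0.2985 0.2596]
1.55 [0.2877 0.2599]
1.50 [0.2769 0.2597]
1.45 [0.2661 0.259 ]
1.40 [0.2554 0.2577]
1.35 [0.2448 0.2559]
1.30 [0.2342 0.2536]
1.25 [0.2238 0.2507]
1.20 [0.2135 0.2473]
```

Held. Bring it forward to about 1.5 first.

Request:
send_rows(
  motion=[
    {"dp": [0.0003, -0.01, 0.003], "rot": [0, 0, 0], "grip": 0.008},
    {"dp": [0.0003, -0.0102, 0.0023], "rot": [0, 0, 0], "grip": 0.008},
    {"dp": [0.0005, -0.0103, 0.0018], "rot": [0, 0, 0], "grip": 0.008},
    {"dp": [0.0005, -0.0104, 0.0012], "rot": [0, 0, 0], "grip": 0.008},
    {"dp": [0.0005, -0.0105, 0.0008], "rot": [0, 0, 0], "grip": 0.008},
    {"dp": [0.0005, -0.0105, 0.0002], "rot": [0, 0, 0], "grip": 0.008},
  ],
)

```text
clock: 34.95
tcp_pos: [0.5337, 0.287, 0.26]
orientation: [-3.134, -0.083, -0.001]
contact_force: [1.6, 1.7, -4.0]
grip_width: 0.0151
```

```bash
python3 - <<'E'
from h import *
st()
E
```

```text
t34.95 tcp [0.5337 0.287  0.26  ] yaw 0.053 z [ 0.     0.007 -1.   ] F [ 1.6  1.7 -4. ] w 0.0151 j [-0.07  0.39 -0.69  1.61  0.25  1.23 -0.76]
```

Request:
send_rows(
  motion=[
    {"dp": [0.0005, -0.0103, -0.0003], "rot": [-0.004, 0, 0], "grip": 0.008},
    {"dp": [0.0005, -0.0103, -0.0008], "rot": [0, 0, 0], "grip": 0.008},
    {"dp": [0.0005, -0.0102, -0.0014], "rot": [0, 0, 0], "grip": 0.008},
    {"dp": [0.0005, -0.01, -0.002], "rot": [0, 0, 0], "grip": 0.008},
    {"dp": [0.0005, -0.008, -0.002], "rot": [0, 0, 0], "grip": 0.008},
    {"dp": [0, 0, 0], "rot": [0, 0, 0], "grip": 0.008},
  ],
)

```text
clock: 35.7
tcp_pos: [0.5368, 0.2346, 0.2545]
orientation: [-3.137, -0.081, -0.003]
contact_force: [0.3, 1.8, -1.8]
grip_width: 0.015
```

```bash
python3 - <<'E'
from h import *
st()
E
```

```text
t35.70 tcp [0.5368 0.2346 0.2545] yaw 0.052 z [ 0.002  0.003 -1.   ] F [ 0.3  1.8 -1.8] w 0.0150 j [ 0.01  0.35 -0.68  1.67  0.23  1.2  -0.67]
```

Request:
send_rows(
  motion=[
    {"dp": [0.0003, -0.005, -0.0014], "rot": [0, 0, 0], "grip": 0.008},
    {"dp": [0.0003, -0.005, -0.0015], "rot": [0, 0, 0], "grip": 0.008},
    {"dp": [0, -0.002, -0.0006], "rot": [0, 0, 0], "grip": 0.008},
    {"dp": [0, 0, 0], "rot": [0, 0, 0], "grip": 0.008},
  ],
)

```text
clock: 36.2
tcp_pos: [0.5375, 0.2226, 0.2513]
orientation: [-3.137, -0.082, -0.004]
contact_force: [0.4, 0.8, 1.2]
grip_width: 0.0148
```

```bash
python3 - <<'E'
from h import *
st()
E
```

```text
t36.20 tcp [0.5375 0.2226 0.2513] yaw 0.053 z [ 0.002  0.004 -1.   ] F [0.4 0.8 1.2] w 0.0148 j [ 0.03  0.35 -0.68  1.68  0.23  1.19 -0.65]
```

Request:
send_rows(
  motion=[
    {"dp": [0, 0, 0], "rot": [0, 0, 0], "grip": 0.03},
    {"dp": [0, 0, 0], "rot": [0, 0, 0], "grip": 0.045},
    {"dp": [0, 0, 0], "rot": [0, 0, 0], "grip": 0.045},
    {"dp": [0, -0.002, 0.02], "rot": [0, 0, 0], "grip": 0.045},
    {"dp": [0, -0.002, 0.025], "rot": [0, 0, 0], "grip": 0.045},
    {"dp": [0, -0.005, 0.025], "rot": [0, 0, 0], "grip": 0.045},
    {"dp": [0, -0.02, 0.01], "rot": [0, 0, 0], "grip": 0.045},
    {"dp": [0, -0.03, 0], "rot": [0, 0, 0], "grip": 0.045},
    {"dp": [0, -0.04, 0], "rot": [0, 0, 0], "grip": 0.045},
    {"dp": [0, -0.05, 0], "rot": [0, 0, 0], "grip": 0.045},
    {"dp": [0, -0.05, 0], "rot": [0, 0, 0], "grip": 0.045},
    {"dp": [0, -0.05, 0], "rot": [0, 0, 0], "grip": 0.045},
    {"dp": [0, -0.05, 0], "rot": [0, 0, 0], "grip": 0.045},
    {"dp": [0, -0.05, 0], "rot": [0, 0, 0], "grip": 0.045},
    {"dp": [0, -0.05, 0], "rot": [0, 0, 0], "grip": 0.045},
    {"dp": [0, -0.05, 0], "rot": [0, 0, 0], "grip": 0.045},
    {"dp": [0, 0, 0], "rot": [0, 0, 0], "grip": 0.045},
  ],
)

```text
clock: 38.33
tcp_pos: [0.531, -0.2437, 0.3319]
orientation: [3.136, 0.087, -0.005]
contact_force: [1.1, 0.6, -1.0]
grip_width: 0.0452
```

```bash
python3 - <<'E'
from h import *
st();s=grab('scene','c13');d=grab('side','s13');w=grab('wrist','w13')
for f,bx in ((s,(260,60,400,220)),(d,(190,20,330,180))):pass
a=cv2.resize(s['img'][60:200,270:400],(371,400),interpolation=cv2.INTER_CUBIC);b=cv2.resize(w['img'],(429,322))
c=np.zeros((400,800,3),np.uint8);c[:400,:371]=a;c[:322,371:]=b;cv2.imwrite('pics/z13.png',c[:,:,::-1])
E
```

```text
t38.33 tcp [ 0.531  -0.2437  0.3319] yaw 0.056 z [-0.003 -0.004 -1.   ] F [ 1.1  0.6 -1. ] w 0.0452 j [ 0.66  0.26 -0.43  1.57  0.11  1.34  0.28]
```

View pics/z13.png

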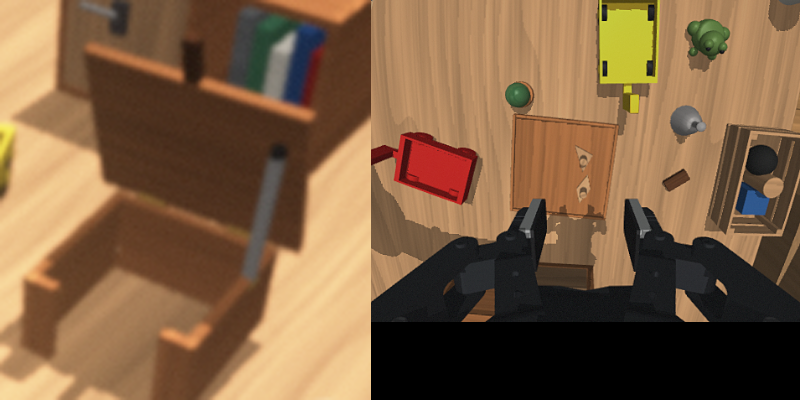

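```bash
python3 - <<'E'
from h import *
w=load('w13')
print(np.round(onz(w,[(253,191),(253,225.6)],.03),4).tolist())
i=cv2.cvtColor(w['img'],cv2.COLOR_RGB2HSV);r=(slice(165,245),slice(225,300))
im=w['img'][r].astype(int)
print('tray col',w['img'][160,200],'px')
m=(im[:,:,1]>im[20,5,1]+40).astype(np.uint8)
k,l,t,c=cv2.connectedComponentsWithStats(m);print([(t[j].tolist(),np.round(c[j]+[225,165],1).tolist()) for j in range(1,k) if t[j,4]>15])
print(np.round(proj(w,[[.535,-.368,.044],[.535,-.368,.016],[.532,-.301,.044],[.532,-.301,.016]]),1).tolist())
c=cv2.cvtColor(w['img'],cv2.COLOR_RGB2GRAY)[170:240:2,235:275:2]
for row in c: print(' '.join('%3d'%v for v in row))
E
```

```text
[[0.5326, -0.3055, 0.03], [0.5362, -0.3637, 0.03]]
tray col [172 110  67] px
[([21, 47, 14, 22, 96], [254.0, 220.2])]
[[252.0, 231.4], [252.2, 224.8], [252.7, 190.7], [252.9, 185.9]]
124 115 119 123 121 128 125 127 127 124 125 122 125 127 116 116 116 116 119 115
123 115 121 123 117 131 124 127 123 122 125 123 127 125 112 114 114 118 121 113
121 112 122 120 122 107 103 133 125 123 124 123 126 126 112 117 113 120 120 113
123 115 121 121 112 160 135 106 110 125 125 124 126 122 111 117 113 117 116 114
122 113 121 120 114 140 155 157 134 101 119 125 128 122 110 113 112 118 119 112
121 115 122 120 125 117 155 151 156 156 127  90 130 122 113 114 111 119 117 114
118 112 121 119 126 107 157 152 156 153 152 158 117 103 119 114 111 119 115 114
118 116 121 119 125 118 154 155 151 137 148 157 155 146 103 112 112 121 112 116
117 116 122 120 124 124 125 146  86  74  72 147 157 151 145 109 113 119 111 114
115 116 122 119 126 125 118 116  76  75  71 100 159 151 109 109 114 119 112 115
117 117 121 120 123 123 117  95 165 159 137  90 163 144 114 109 112 120 113 118
114 118 122 122 125 123 126 120 158 1
[... 1182 characters left out ...]
 118 108 168 165 151 164 169 169 109 109 115 110 113 113 112
120 119 123 123 118 117 168 156  87  81  82 154 162 148 110 115 112 114 112 112
124 119 122 121 117 140 164 122  78  86  81 114 161 127 109 113 109 113 114 111
122 119 123 121 119 130 168  97  75  92  75 110 152 114 111 112 108 113 113 114
121 120 124 121 119 122 173  86 167 171 159 102 121 113 112 112 109 112 112 114
121 119 122 116 118 117 175 118 148 138 137 122 119 112 112 110 110 112 112 115
123 119 125 117 119 117 158  98 142 147 154 131 120 113 113 110 110 112 112 117
121 120 124 116 118 119 118 167 148 142 127 123 118 111 112 110 111 113 112 118
121 122 122 115 121 117 123 175 148 118 122 125 119 110 113 109 112 115 115 117
```

```bash
python3 - <<'E'
from h import *
w=load('w13')
print(np.round(onz(w,[(254,193.5),(253.5,233)],.044),4).tolist())
# cart rim in wrist view
i=cv2.cvtColor(w['img'],cv2.COLOR_RGB2HSV);m=cv2.inRange(i,(22,130,60),(34,255,255));k,l,t,c=cv2.connectedComponentsWithStats(m)
print([(t[j].tolist()) for j in range(1,k) if t[j,4]>100])
st()
E
```

```text
[[0.5343, -0.3053, 0.044], [0.5375, -0.3706, 0.044]]
[[270, 0, 75, 135, 7247]]
t38.48 tcp [ 0.5327 -0.2372  0.3327] yaw 0.065 z [-0.002 -0.002 -1.   ] F [-0.2  1.4 -0.1] w 0.0452 j [ 0.66  0.26 -0.43  1.57  0.11  1.34  0.28]
```

Request:
send_rows(
  motion=[
    {"dp": [0.001, -0.034, -0.02], "rot": [0.002, -0.002, -0.013], "grip": 0.045},
    {"dp": [0, -0.032, -0.03], "rot": [0, 0, 0], "grip": 0.045},
    {"dp": [0, 0, -0.03], "rot": [0, 0, 0], "grip": 0.045},
    {"dp": [0, 0, -0.03], "rot": [0, 0, 0], "grip": 0.045},
    {"dp": [0, 0, -0.03], "rot": [0, 0, 0], "grip": 0.045},
    {"dp": [0, 0, -0.03], "rot": [0, 0, 0], "grip": 0.045},
    {"dp": [0, 0, -0.03], "rot": [0, 0, 0], "grip": 0.045},
    {"dp": [0, 0, -0.03], "rot": [0, 0, 0], "grip": 0.045},
    {"dp": [0, 0, -0.03], "rot": [0, 0, 0], "grip": 0.045},
    {"dp": [0, 0, 0], "rot": [0, 0, 0], "grip": 0.045},
  ],
)

```text
clock: 39.72
tcp_pos: [0.5335, -0.299, 0.061]
orientation: [-3.139, -0.103, 0.002]
contact_force: [-0.3, 0.5, 0.5]
grip_width: 0.0448
```

```bash
python3 - <<'E'
from h import *
st()
E
```

```text
t39.73 tcp [ 0.5335 -0.299   0.061 ] yaw 0.066 z [-0.001  0.001 -1.   ] F [-0.3  0.5  0.5] w 0.0448 j [ 0.68  0.55 -0.36  1.8   0.25  0.84  0.27]
```

Request:
send_rows(
  motion=[
    {"dp": [0.0005, -0.006, -0.02], "rot": [0, 0, 0], "grip": 0.045},
    {"dp": [0, 0, -0.02], "rot": [0, 0, 0], "grip": 0.045},
    {"dp": [0, 0, -0.018], "rot": [0, 0, 0], "grip": 0.045},
    {"dp": [0, 0, -0.012], "rot": [0, 0, 0], "grip": 0.045},
    {"dp": [0, 0, 0], "rot": [0, 0, 0], "grip": 0.045},
  ],
)

```text
clock: 40.35
tcp_pos: [0.5355, -0.306, -0.0117]
orientation: [3.139, 0.104, 0.003]
contact_force: [-0.6, -0.5, 0.2]
grip_width: 0.0451
```

```bash
python3 - <<'E'
from h import *
st()
E
```

```text
t40.35 tcp [ 0.5355 -0.306  -0.0117] yaw 0.066 z [ 0.002 -0.    -1.   ] F [-0.6 -0.5  0.2] w 0.0451 j [ 0.66  0.65 -0.32  1.82  0.3   0.71  0.24]
```

Request:
send_rows(
  motion=[
    {"dp": [0, 0, 0], "rot": [0, 0, 0], "grip": 0.008},
    {"dp": [0, 0, 0], "rot": [0, 0, 0], "grip": 0.008},
    {"dp": [0, 0, 0], "rot": [0, 0, 0], "grip": 0.008},
    {"dp": [0, 0, 0], "rot": [0, 0, 0], "grip": 0.008},
    {"dp": [0, 0, 0.02], "rot": [0, 0, 0], "grip": 0.008},
    {"dp": [0, 0, 0.025], "rot": [0, 0, 0], "grip": 0.008},
    {"dp": [0, 0, 0.025], "rot": [0, 0, 0], "grip": 0.008},
    {"dp": [0, 0, 0.025], "rot": [0, 0, 0], "grip": 0.008},
    {"dp": [0, 0, 0.01], "rot": [0, 0, 0], "grip": 0.008},
    {"dp": [0, 0, 0], "rot": [0, 0, 0], "grip": 0.008},
  ],
  grip_force=50,
)

```text
clock: 41.6
tcp_pos: [0.538, -0.3068, 0.1047]
orientation: [3.135, 0.105, 0.014]
contact_force: [0.6, 0.7, -0.2]
grip_width: 0.0118
```

```bash
python3 - <<'E'
from h import *
st()
# re-measure cart now
for n in ('scene','side'):
    f=grab(n,n+'14');i=cv2.cvtColor(f['img'],cv2.COLOR_RGB2HSV);m=cv2.inRange(i,(22,130,90),(34,255,255));k,l,t,c=cv2.connectedComponentsWithStats(m)
    print(n,[(t[j].tolist(),np.round(c[j],1).tolist()) for j in range(1,k) if t[j,4]>400])
E
```

```text
t41.60 tcp [ 0.538  -0.3068  0.1047] yaw 0.067 z [ 0.009 -0.004 -1.   ] F [ 0.6  0.7 -0.2] w 0.0118 j [ 0.7   0.5  -0.37  1.76  0.22  0.91  0.3 ]
scene [([217, 70, 58, 77, 2086], [247.4, 119.3]), ([242, 207, 67, 64, 2405], [274.0, 238.2])]
side [([110, 88, 77, 96, 3352], [145.8, 145.1]), ([277, 195, 19, 49, 493], [286.8, 213.3])]
```

Request:
send_rows(
  motion=[
    {"dp": [0, 0, 0.03], "rot": [0.004, 0.009, 0], "grip": 0.008},
    {"dp": [0, 0, 0.03], "rot": [0, 0, 0], "grip": 0.008},
    {"dp": [0.0067, 0.03, 0], "rot": [0, 0, 0], "grip": 0.008},
    {"dp": [0.0067, 0.03, 0], "rot": [0, 0, 0], "grip": 0.008},
    {"dp": [0.0067, 0.03, 0], "rot": [0, 0, 0], "grip": 0.008},
    {"dp": [0.0067, 0.03, 0], "rot": [0, 0, 0], "grip": 0.008},
    {"dp": [0.0067, 0.03, 0], "rot": [0, 0, 0], "grip": 0.008},
    {"dp": [0.0067, 0.03, 0], "rot": [0, 0, 0], "grip": 0.008},
    {"dp": [0.0067, 0.03, 0], "rot": [0, 0, 0], "grip": 0.008},
    {"dp": [0.0067, 0.03, 0], "rot": [0, 0, 0], "grip": 0.008},
    {"dp": [0, 0, 0], "rot": [0, 0, 0], "grip": 0.008},
  ],
)

```text
clock: 43.08
tcp_pos: [0.5826, -0.0575, 0.1504]
orientation: [-3.129, -0.103, 0.04]
contact_force: [-0.6, -0.1, -0.3]
grip_width: 0.0118
```

```bash
python3 - <<'E'
from h import *
st()
E
```

```text
t43.08 tcp [ 0.5826 -0.0575  0.1504] yaw 0.066 z [-0.026  0.009 -1.   ] F [-0.6 -0.1 -0.3] w 0.0118 j [ 0.35  0.43 -0.46  1.77  0.21  1.02 -0.12]
```

Request:
send_rows(
  motion=[
    {"dp": [0.009, -0.0025, -0.02], "rot": [-0.009, -0.026, 0], "grip": 0.008},
    {"dp": [0, 0, -0.025], "rot": [0, 0, 0], "grip": 0.008},
    {"dp": [0, 0, -0.025], "rot": [0, 0, 0], "grip": 0.008},
    {"dp": [0, 0, -0.025], "rot": [0, 0, 0], "grip": 0.008},
    {"dp": [0, 0, -0.015], "rot": [0, 0, 0], "grip": 0.008},
    {"dp": [0, 0, 0], "rot": [0, 0, 0], "grip": 0.008},
  ],
)

```text
clock: 43.82
tcp_pos: [0.5879, -0.0668, 0.0325]
orientation: [3.137, 0.095, -0.012]
contact_force: [0.5, 0.6, 0.3]
grip_width: 0.0115
```

```bash
python3 - <<'E'
from h import *
st()
E
```

```text
t43.83 tcp [ 0.5879 -0.0668  0.0325] yaw 0.061 z [-0.007 -0.003 -1.   ] F [0.5 0.6 0.3] w 0.0115 j [ 0.31  0.57 -0.41  1.86  0.31  0.78 -0.2 ]
```

Request:
send_rows(
  motion=[
    {"dp": [0.004, 0.005, -0.007], "rot": [0, 0, 0], "grip": 0.008},
    {"dp": [0, 0, -0.006], "rot": [0, 0, 0], "grip": 0.008},
    {"dp": [0, 0, 0], "rot": [0, 0, 0], "grip": 0.008},
    {"dp": [0, 0, 0], "rot": [0, 0, 0], "grip": 0.03},
    {"dp": [0, 0, 0], "rot": [0, 0, 0], "grip": 0.035},
    {"dp": [0, 0, 0], "rot": [0, 0, 0], "grip": 0.035},
  ],
)

```text
clock: 44.58
tcp_pos: [0.5946, -0.0617, 0.0215]
orientation: [3.137, 0.095, -0.004]
contact_force: [-0.4, 0.3, 0.4]
grip_width: 0.0349
```

Request:
send_rows(
  motion=[
    {"dp": [0, 0, 0.02], "rot": [0, 0, 0], "grip": 0.035},
    {"dp": [0, 0, 0.03], "rot": [0, 0, 0], "grip": 0.035},
    {"dp": [0, 0, 0.04], "rot": [0, 0, 0], "grip": 0.045},
    {"dp": [0, 0, 0.04], "rot": [0, 0, 0], "grip": 0.045},
    {"dp": [-0.006, -0.03, 0.02], "rot": [0, 0, 0], "grip": 0.045},
    {"dp": [-0.0065, -0.03, 0], "rot": [0, 0, 0], "grip": 0.045},
    {"dp": [-0.0065, -0.035, 0], "rot": [0, 0, 0], "grip": 0.045},
    {"dp": [-0.0065, -0.035, 0], "rot": [0, 0, 0], "grip": 0.045},
    {"dp": [-0.0065, -0.035, 0], "rot": [0, 0, 0], "grip": 0.045},
    {"dp": [-0.0065, -0.035, 0], "rot": [0, 0, 0], "grip": 0.045},
    {"dp": [-0.0065, -0.035, 0], "rot": [0, 0, 0], "grip": 0.045},
    {"dp": [-0.0065, -0.035, 0], "rot": [0, 0, 0], "grip": 0.045},
    {"dp": [0, -0.035, -0.02], "rot": [0, 0, 0], "grip": 0.045},
    {"dp": [0, 0, -0.03], "rot": [0, 0, 0], "grip": 0.045},
    {"dp": [0, 0, 0], "rot": [0, 0, 0], "grip": 0.045},
  ],
)

```text
clock: 46.45
tcp_pos: [0.5437, -0.3751, 0.1511]
orientation: [3.129, 0.102, 0.031]
contact_force: [0.6, 0.7, 0.1]
grip_width: 0.045
```

```bash
python3 - <<'E'
from h import *
st();grab('wrist','w15')
E
```

```text
t46.45 tcp [ 0.5437 -0.3751  0.1511] yaw 0.065 z [ 0.02 -0.01 -1.  ] F [0.6 0.7 0.1] w 0.0450 j [ 0.77  0.5  -0.36  1.63  0.2   1.02  0.41]
```

Request:
send_rows(
  motion=[
    {"dp": [-0.0065, 0.005, -0.02], "rot": [0.01, 0.02, 0], "grip": 0.045},
    {"dp": [0, 0, -0.03], "rot": [0, 0, 0], "grip": 0.045},
    {"dp": [0, 0, -0.03], "rot": [0, 0, 0], "grip": 0.045},
    {"dp": [0, 0, -0.02], "rot": [0, 0, 0], "grip": 0.045},
    {"dp": [0, 0, 0], "rot": [0, 0, 0], "grip": 0.045},
  ],
)

```text
clock: 47.12
tcp_pos: [0.5406, -0.3684, 0.054]
orientation: [3.136, 0.108, 0.009]
contact_force: [-0.1, 0.1, 0.1]
grip_width: 0.0449
```

```bash
python3 - <<'E'
from h import *
st();f=grab('wrist','w16');print(np.round(proj(f,[[.537,-.370,.044]]),1))
E
```

```text
t47.12 tcp [ 0.5406 -0.3684  0.054 ] yaw 0.069 z [ 0.006 -0.003 -1.   ] F [-0.1  0.1  0.1] w 0.0449 j [ 0.74  0.61 -0.33  1.71  0.25  0.86  0.37]
[[248.6 218.5]]
```

Request:
send_rows(
  motion=[
    {"dp": [-0.0035, -0.0015, -0.02], "rot": [0.003, 0.006, 0], "grip": 0.045},
    {"dp": [0, 0, -0.02], "rot": [0, 0, 0], "grip": 0.045},
    {"dp": [0, 0, -0.016], "rot": [0, 0, 0], "grip": 0.045},
    {"dp": [0, 0, -0.009], "rot": [0, 0, 0], "grip": 0.045},
    {"dp": [0, 0, 0], "rot": [0, 0, 0], "grip": 0.045},
  ],
)

```text
clock: 47.8
tcp_pos: [0.5385, -0.371, -0.0128]
orientation: [3.137, 0.108, 0.005]
contact_force: [-0.0, 0.6, -0.2]
grip_width: 0.0449
```

```bash
python3 - <<'E'
from h import *
st()
E
```

```text
t47.80 tcp [ 0.5385 -0.371  -0.0128] yaw 0.069 z [ 0.003 -0.002 -1.   ] F [-0.   0.6 -0.2] w 0.0449 j [ 0.73  0.7  -0.31  1.73  0.29  0.75  0.35]
```

Request:
send_rows(
  motion=[
    {"dp": [0, 0, 0], "rot": [0, 0, 0], "grip": 0.008},
    {"dp": [0, 0, 0], "rot": [0, 0, 0], "grip": 0.008},
    {"dp": [0, 0, 0], "rot": [0, 0, 0], "grip": 0.008},
    {"dp": [0, 0, 0], "rot": [0, 0, 0], "grip": 0.008},
    {"dp": [0, 0, 0.02], "rot": [0, 0, 0], "grip": 0.008},
    {"dp": [0, 0, 0.03], "rot": [0, 0, 0], "grip": 0.008},
    {"dp": [0, 0, 0.03], "rot": [0, 0, 0], "grip": 0.008},
    {"dp": [0, 0, 0.035], "rot": [0, 0, 0], "grip": 0.008},
    {"dp": [0, 0, 0.035], "rot": [0, 0, 0], "grip": 0.008},
    {"dp": [0, 0, 0.02], "rot": [0, 0, 0], "grip": 0.008},
    {"dp": [0, 0, 0], "rot": [0, 0, 0], "grip": 0.008},
  ],
)

```text
clock: 49.18
tcp_pos: [0.5409, -0.3717, 0.174]
orientation: [3.131, 0.109, 0.019]
contact_force: [-1.0, -0.4, -0.0]
grip_width: 0.012
```

```bash
python3 - <<'E'
from h import *
st()
f=grab('scene','c17')
i=cv2.cvtColor(f['img'],cv2.COLOR_RGB2HSV);m=cv2.inRange(i,(22,130,90),(34,255,255));k,l,t,c=cv2.connectedComponentsWithStats(m)
print([(t[j].tolist(),np.round(c[j],1).tolist()) for j in range(1,k) if t[j,4]>400])
E
```

```text
t49.17 tcp [ 0.5409 -0.3717  0.174 ] yaw 0.069 z [ 0.012 -0.008 -1.   ] F [-1.  -0.4 -0. ] w 0.0120 j [ 0.77  0.48 -0.36  1.62  0.19  1.07  0.42]
[([217, 70, 58, 77, 2067], [247.5, 119.1]), ([242, 207, 67, 63, 2241], [273.5, 238.8])]
```

Request:
send_rows(
  motion=[
    {"dp": [0.007, 0.03, 0], "rot": [0.008, 0.012, 0], "grip": 0.008},
    {"dp": [0.007, 0.03, 0], "rot": [0, 0, 0], "grip": 0.008},
    {"dp": [0.007, 0.03, 0], "rot": [0, 0, 0], "grip": 0.008},
    {"dp": [0.007, 0.03, 0], "rot": [0, 0, 0], "grip": 0.008},
    {"dp": [0.007, 0.03, 0], "rot": [0, 0, 0], "grip": 0.008},
    {"dp": [0.007, 0.03, 0], "rot": [0, 0, 0], "grip": 0.008},
    {"dp": [0.007, 0.03, 0], "rot": [0, 0, 0], "grip": 0.008},
    {"dp": [0.007, 0.03, 0], "rot": [0, 0, 0], "grip": 0.008},
    {"dp": [0, 0, 0], "rot": [0, 0, 0], "grip": 0.008},
  ],
)

```text
clock: 50.35
tcp_pos: [0.589, -0.1224, 0.1627]
orientation: [-3.132, -0.108, 0.028]
contact_force: [-0.3, -0.4, -0.5]
grip_width: 0.0119
```

```bash
python3 - <<'E'
from h import *
st()
E
```

```text
t50.35 tcp [ 0.589  -0.1224  0.1627] yaw 0.069 z [-0.018  0.007 -1.   ] F [-0.3 -0.4 -0.5] w 0.0119 j [ 0.44  0.43 -0.44  1.73  0.2   1.04 -0.  ]
```

Request:
send_rows(
  motion=[
    {"dp": [0.009, 0.012, -0.02], "rot": [-0.007, -0.018, 0], "grip": 0.008},
    {"dp": [0, 0, -0.025], "rot": [0, 0, 0], "grip": 0.008},
    {"dp": [0, 0, -0.025], "rot": [0, 0, 0], "grip": 0.008},
    {"dp": [0, 0, -0.025], "rot": [0, 0, 0], "grip": 0.008},
    {"dp": [0, 0, -0.02], "rot": [0, 0, 0], "grip": 0.008},
    {"dp": [0, 0, 0], "rot": [0, 0, 0], "grip": 0.008},
  ],
)

```text
clock: 51.1
tcp_pos: [0.5938, -0.1168, 0.0402]
orientation: [3.137, 0.1, -0.011]
contact_force: [-0.4, -1.0, 0.1]
grip_width: 0.0119
```

```bash
python3 - <<'E'
from h import *
st()
E
```

```text
t51.10 tcp [ 0.5938 -0.1168  0.0402] yaw 0.064 z [-0.007 -0.003 -1.   ] F [-0.4 -1.   0.1] w 0.0119 j [ 0.38  0.58 -0.39  1.82  0.3   0.81 -0.1 ]
```

Request:
send_rows(
  motion=[
    {"dp": [0.003, 0.003, -0.01], "rot": [0, 0, 0], "grip": 0.008},
    {"dp": [0, 0, -0.009], "rot": [0, 0, 0], "grip": 0.008},
    {"dp": [0, 0, 0], "rot": [0, 0, 0], "grip": 0.008},
    {"dp": [0, 0, 0], "rot": [0, 0, 0], "grip": 0.03},
    {"dp": [0, 0, 0], "rot": [0, 0, 0], "grip": 0.035},
    {"dp": [0, 0, 0], "rot": [0, 0, 0], "grip": 0.035},
  ],
)

```text
clock: 51.85
tcp_pos: [0.5993, -0.114, 0.0228]
orientation: [3.136, 0.099, -0.004]
contact_force: [0.5, 0.0, -0.1]
grip_width: 0.0349
```

Request:
send_rows(
  motion=[
    {"dp": [0, 0, 0.02], "rot": [0, 0, 0], "grip": 0.035},
    {"dp": [0, 0, 0.03], "rot": [0, 0, 0], "grip": 0.035},
    {"dp": [0, 0, 0.04], "rot": [0, 0, 0], "grip": 0.05},
    {"dp": [0, 0, 0.04], "rot": [0, 0, 0], "grip": 0.05},
    {"dp": [0, 0, 0.04], "rot": [0, 0, 0], "grip": 0.05},
    {"dp": [0, -0.03, 0.02], "rot": [0, 0, 0], "grip": 0.05},
    {"dp": [0, -0.03, 0], "rot": [0, 0, 0], "grip": 0.05},
    {"dp": [0, 0, 0], "rot": [0, 0, 0], "grip": 0.05},
  ],
)

```text
clock: 52.85
tcp_pos: [0.6003, -0.1741, 0.2319]
orientation: [3.133, 0.104, 0.013]
contact_force: [0.3, 0.4, -0.6]
grip_width: 0.0499
```

```bash
python3 - <<'E'
from h import *
st();f=grab('wrist','w18')
i=cv2.cvtColor(f['img'],cv2.COLOR_RGB2HSV);m=cv2.inRange(i,(22,110,40),(36,255,255));k,l,t,c=cv2.connectedComponentsWithStats(m)
print([(t[j].tolist(),np.round(c[j],1).tolist()) for j in range(1,k) if t[j,4]>100])
show(f,'z18',(150,40,380,290),k=2.2)
E
```

```text
t52.85 tcp [ 0.6003 -0.1741  0.2319] yaw 0.066 z [ 0.009 -0.006 -1.   ] F [ 0.3  0.4 -0.6] w 0.0499 j [ 0.5   0.39 -0.43  1.62  0.18  1.16  0.1 ]
[([205, 19, 94, 187, 10530], [252.5, 91.2])]
```

View pics/z18.png

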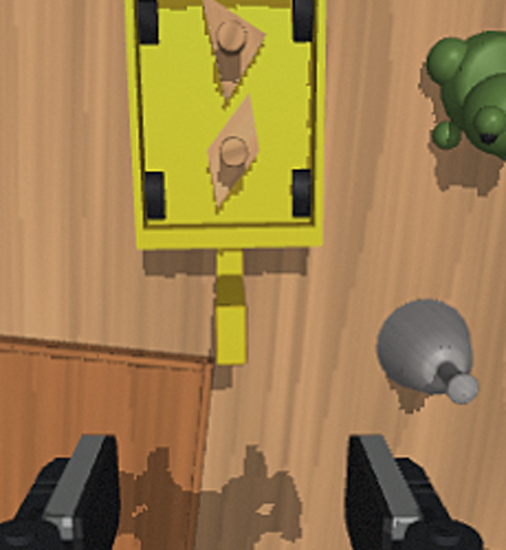

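```bash
python3 - <<'E'
from h import *
f=load('w18');c=lambda l:np.array(l,float)/2.2+[150,40]
h=onz(f,c([(217,306),(245,306),(245,363),(217,366)]),.112);print(np.round(h,4).tolist(),h.mean(0), np.linalg.norm(h[0]-h[1]),np.linalg.norm(h[1]-h[2]))
r=onz(f,c([(125,0),(135,236),(322,234),(326,0)]),.052);print(np.round(r,4).tolist())
for a,b in ((r[1],r[0]),(r[2],r[3])): d=b-a;print('heading',np.degrees(np.arctan2(d[1],d[0])))
d=r[2]-r[1];print('rear edge',np.degrees(np.arctan2(d[1],d[0])),np.linalg.norm(d), (r[1]+r[2])/2)
E
```

```text
[[0.5956, -0.1777, 0.112], [0.6079, -0.1769, 0.112], [0.6098, -0.2032, 0.112], [0.5973, -0.2054, 0.112]] [ 0.60264175 -0.19079804  0.112     ] 0.012284662554647057 0.026397825592547226
[[0.543, -0.0455, 0.052], [0.5516, -0.1585, 0.052], [0.6473, -0.1513, 0.052], [0.6384, -0.0392, 0.052]]
heading 94.3936096608755
heading 94.50059063812537
rear edge 4.325998374287537 0.09589129593330822 [ 0.59944318 -0.15491405  0.052     ]
```

Request:
send_rows(
  motion=[
    {"dp": [0.0025, -0.016, -0.02], "rot": [0.006, 0.009, 0.011], "grip": 0.05},
    {"dp": [0, 0, -0.03], "rot": [0, 0, 0], "grip": 0.05},
    {"dp": [0, 0, -0.03], "rot": [0, 0, 0], "grip": 0.05},
    {"dp": [0, 0, -0.03], "rot": [0, 0, 0], "grip": 0.05},
    {"dp": [0, 0, -0.02], "rot": [0, 0, 0], "grip": 0.05},
    {"dp": [0, 0, 0], "rot": [0, 0, 0], "grip": 0.05},
  ],
)

```text
clock: 53.65
tcp_pos: [0.6004, -0.1863, 0.0914]
orientation: [-3.133, -0.138, 0.013]
contact_force: [0.2, 0.7, -0.0]
grip_width: 0.05
```

```bash
python3 - <<'E'
from h import *
st()
E
```

```text
t53.65 tcp [ 0.6004 -0.1863  0.0914] yaw 0.088 z [-0.008  0.005 -1.   ] F [ 0.2  0.7 -0. ] w 0.0500 j [ 0.49  0.55 -0.4   1.73  0.25  0.93  0.08]
```

Request:
send_rows(
  motion=[
    {"dp": [0.002, -0.004, -0.015], "rot": [-0.005, -0.008, -0.01], "grip": 0.05},
    {"dp": [0, 0, -0.015], "rot": [0, 0, 0], "grip": 0.05},
    {"dp": [0, 0, -0.011], "rot": [0, 0, 0], "grip": 0.05},
    {"dp": [0, 0, 0], "rot": [0, 0, 0], "grip": 0.05},
  ],
)

```text
clock: 54.15
tcp_pos: [0.603, -0.1907, 0.048]
orientation: [3.139, 0.123, 0.002]
contact_force: [0.2, -0.5, 0.0]
grip_width: 0.0497
```

```bash
python3 - <<'E'
from h import *
st()
E
```

```text
t54.15 tcp [ 0.603  -0.1907  0.048 ] yaw 0.078 z [ 0.001 -0.    -1.   ] F [ 0.2 -0.5  0. ] w 0.0497 j [ 0.48  0.6  -0.38  1.76  0.28  0.84  0.05]
```

Request:
send_rows(
  motion=[
    {"dp": [0, 0, 0], "rot": [0, 0, 0], "grip": 0.02},
    {"dp": [0, 0, 0], "rot": [0, 0, 0], "grip": 0.008},
    {"dp": [0, 0, 0], "rot": [0, 0, 0], "grip": 0.008},
    {"dp": [0, 0, 0], "rot": [0, 0, 0], "grip": 0.008},
    {"dp": [0, 0, 0], "rot": [0, 0, 0], "grip": 0.008},
  ],
  grip_force=60,
)

```text
clock: 54.78
tcp_pos: [0.6038, -0.1906, 0.0493]
orientation: [3.139, 0.123, 0.004]
contact_force: [0.2, 0.4, -1.8]
grip_width: 0.0132
```

```bash
python3 - <<'E'
from h import *
st()
E
```

```text
t54.77 tcp [ 0.6038 -0.1906  0.0493] yaw 0.078 z [ 0.003 -0.    -1.   ] F [ 0.2  0.4 -1.8] w 0.0132 j [ 0.48  0.6  -0.38  1.76  0.28  0.84  0.05]
```

Request:
send_rows(
  motion=[
    {"dp": [-0.006, 0.012, -0.0003], "rot": [0, 0, -0.003], "grip": 0.008},
    {"dp": [-0.007, 0.014, -0.0003], "rot": [0, 0, -0.003], "grip": 0.008},
    {"dp": [-0.007, 0.014, -0.0003], "rot": [0, 0, -0.003], "grip": 0.008},
    {"dp": [-0.007, 0.012, 0], "rot": [0, 0, -0.003], "grip": 0.008},
    {"dp": [0, 0, 0], "rot": [0, 0, 0], "grip": 0.008},
  ],
)

```text
clock: 55.4
tcp_pos: [0.5752, -0.1345, 0.0493]
orientation: [3.139, 0.105, 0.007]
contact_force: [-0.9, 0.8, -0.9]
grip_width: 0.0127
```

```bash
python3 - <<'E'
from h import *
st()
E
```

```text
t55.40 tcp [ 0.5752 -0.1345  0.0493] yaw 0.067 z [ 0.005 -0.001 -1.   ] F [-0.9  0.8 -0.9] w 0.0127 j [ 0.42  0.54 -0.39  1.86  0.28  0.79 -0.05]
```

Request:
send_rows(
  motion=[
    {"dp": [-0.005, 0.012, 0], "rot": [0, 0.003, -0.004], "grip": 0.008},
    {"dp": [-0.005, 0.012, 0], "rot": [0, 0, -0.004], "grip": 0.008},
    {"dp": [-0.005, 0.012, 0], "rot": [0, 0, -0.004], "grip": 0.008},
    {"dp": [-0.005, 0.01, 0], "rot": [0, 0, 0], "grip": 0.008},
    {"dp": [0, 0, 0], "rot": [0, 0, 0], "grip": 0.008},
  ],
)

```text
clock: 56.02
tcp_pos: [0.5537, -0.0851, 0.0491]
orientation: [3.139, 0.085, 0.002]
contact_force: [-1.0, 1.0, -1.5]
grip_width: 0.0128
```

```bash
python3 - <<'E'
from h import *
st()
# measure cart rim from the scene & side cameras (yellow mask front corners) vs doorway
f=grab('wrist','w20');s=grab('scene','c20');d=grab('side','s20')
O=np.array([.5395,.195]);u=np.array([-.052,.9986]);v=np.array([-.9986,-.052])
i=cv2.cvtColor(f['img'],cv2.COLOR_RGB2HSV);m=cv2.inRange(i,(22,110,60),(36,255,255))
k,l,t,c=cv2.connectedComponentsWithStats(m);print([(t[j].tolist()) for j in range(1,k) if t[j,4]>200])
for r in range(0,150,12):
    xs=np.nonzero(m[r])[0]
    xs=xs[(xs>120)&(xs<400)]
    if len(xs)>10:
        p=onz(f,[(xs.min(),r),(xs.max(),r)],.052)[:,:2]-O;print(r,xs.min(),xs.max(),'chest',np.round([p[0]@u,p[0]@v,p[1]@u,p[1]@v],4))
E
```

```text
t56.02 tcp [ 0.5537 -0.0851  0.0491] yaw 0.054 z [ 0.001 -0.001 -1.   ] F [-1.   1.  -1.5] w 0.0128 j [ 0.35  0.5  -0.4   1.93  0.27  0.76 -0.15]
[[160, 0, 188, 304, 30318]]
0 160 347 chest [-0.1587  0.0487 -0.1586 -0.0467]
12 161 347 chest [-0.1645  0.0485 -0.1644 -0.0469]
24 161 346 chest [-0.1704  0.0487 -0.1703 -0.0467]
36 162 346 chest [-0.1763  0.0485 -0.1762 -0.047 ]
48 163 345 chest [-0.1823  0.0483 -0.1822 -0.0468]
60 163 345 chest [-0.1883  0.0486 -0.1882 -0.0471]
72 164 344 chest [-0.1944  0.0484 -0.1943 -0.047 ]
84 165 344 chest [-0.2006  0.0483 -0.2005 -0.0473]
96 166 343 chest [-0.2069  0.0481 -0.2067 -0.0472]
108 166 342 chest [-0.2132  0.0485 -0.213  -0.0471]
120 167 342 chest [-0.2196  0.0483 -0.2195 -0.0475]
132 168 341 chest [-0.2262  0.0482 -0.226  -0.0474]
144 169 340 chest [-0.2328  0.0481 -0.2326 -0.0473]
```

Request:
send_rows(
  motion=[
    {"dp": [-0.0006, 0.011, 0], "rot": [0, 0, 0], "grip": 0.008},
    {"dp": [-0.0006, 0.012, 0], "rot": [0, 0, 0], "grip": 0.008},
    {"dp": [-0.0006, 0.012, 0], "rot": [0, 0, 0], "grip": 0.008},
    {"dp": [-0.0006, 0.012, 0], "rot": [0, 0, 0], "grip": 0.008},
    {"dp": [0, 0, 0], "rot": [0, 0, 0], "grip": 0.008},
  ],
)

```text
clock: 56.8
tcp_pos: [0.5521, -0.0372, 0.0493]
orientation: [3.138, 0.08, 0.003]
contact_force: [0.0, 0.3, -1.7]
grip_width: 0.0128
```

```bash
cat >> h.py <<'E'
def cart():
    o=st();O=np.array([.5395,.195]);u=np.array([-.052,.9986]);v=np.array([-.9986,-.052])
    q=o['tcp_pos'][:2]-O;print('handle chest',np.round([q@u,q@v],4))
    f=grab('wrist');m=cv2.inRange(cv2.cvtColor(f['img'],cv2.COLOR_RGB2HSV),(22,110,60),(36,255,255))
    for r in (100,144):
        xs=np.nonzero(m[r])[0];xs=xs[(xs>120)&(xs<400)]
        p=onz(f,[(xs.min(),r),(xs.max(),r)],.052)[:,:2]-O;print(r,xs.min(),xs.max(),'chest',np.round([p[0]@u,p[0]@v,p[1]@u,p[1]@v],4))
E
python3 - <<'E'
from h import *
cart()
E
```

```text
t56.80 tcp [ 0.5521 -0.0372  0.0493] yaw 0.051 z [ 0.002 -0.002 -1.   ] F [ 0.   0.3 -1.7] w 0.0128 j [ 0.27  0.49 -0.4   1.95  0.28  0.75 -0.24]
handle chest [-0.2325 -0.0006]
100 166 343 chest [-0.1608  0.0471 -0.1609 -0.0485]
144 169 340 chest [-0.1847  0.047  -0.1848 -0.0484]
```

Request:
send_rows(
  motion=[
    {"dp": [-0.0008, 0.012, 0], "rot": [0, 0, 0], "grip": 0.008},
    {"dp": [-0.0008, 0.012, 0], "rot": [0, 0, 0], "grip": 0.008},
    {"dp": [-0.0008, 0.012, 0], "rot": [0, 0, 0], "grip": 0.008},
    {"dp": [-0.0008, 0.012, 0], "rot": [0, 0, 0], "grip": 0.008},
    {"dp": [-0.0008, 0.012, 0], "rot": [0, 0, 0], "grip": 0.008},
    {"dp": [0, 0, 0], "rot": [0, 0, 0], "grip": 0.008},
  ],
)

```text
clock: 57.6
tcp_pos: [0.5477, 0.0261, 0.0494]
orientation: [3.138, 0.079, 0.003]
contact_force: [0.5, 0.4, -1.4]
grip_width: 0.013
```

```bash
python3 - <<'E'
from h import *
cart()
E
```

```text
t57.60 tcp [0.5477 0.0261 0.0494] yaw 0.050 z [ 0.002 -0.003 -1.   ] F [ 0.5  0.4 -1.4] w 0.0130 j [ 0.16  0.49 -0.41  1.96  0.28  0.75 -0.36]
handle chest [-0.169   0.0006]
100 166 343 chest [-0.0973  0.0482 -0.0975 -0.0475]
144 169 340 chest [-0.1211  0.0481 -0.1214 -0.0473]
```

Request:
send_rows(
  motion=[
    {"dp": [-0.0006, 0.012, 0], "rot": [0, 0, 0], "grip": 0.008},
    {"dp": [-0.0006, 0.012, 0], "rot": [0, 0, 0], "grip": 0.008},
    {"dp": [-0.0006, 0.012, 0], "rot": [0, 0, 0], "grip": 0.008},
    {"dp": [-0.0004, 0.008, 0], "rot": [0, 0, 0], "grip": 0.008},
    {"dp": [-0.0002, 0.004, 0], "rot": [0, 0, 0], "grip": 0.008},
    {"dp": [0, 0, 0], "rot": [0, 0, 0], "grip": 0.008},
  ],
)

```text
clock: 58.4
tcp_pos: [0.5453, 0.0757, 0.0494]
orientation: [3.137, 0.076, 0.003]
contact_force: [0.3, -0.6, 0.6]
grip_width: 0.0125
```

```bash
python3 - <<'E'
from h import *
cart()
E
```

```text
t58.40 tcp [0.5453 0.0757 0.0494] yaw 0.048 z [ 0.002 -0.004 -1.   ] F [ 0.3 -0.6  0.6] w 0.0125 j [ 0.08  0.49 -0.42  1.95  0.29  0.75 -0.46]
handle chest [-0.1194  0.0005]
100 166 342 chest [-0.0476  0.0478 -0.048  -0.0472]
144 169 340 chest [-0.0714  0.0479 -0.0718 -0.0476]
```

Request:
send_rows(
  motion=[
    {"dp": [-0.0003, 0.005, 0], "rot": [0, 0, 0], "grip": 0.008},
    {"dp": [-0.0003, 0.005, 0], "rot": [0, 0, 0], "grip": 0.008},
    {"dp": [-0.0002, 0.005, 0], "rot": [0, 0, 0], "grip": 0.008},
    {"dp": [-0.0002, 0.003, 0], "rot": [0, 0, 0], "grip": 0.008},
    {"dp": [0, 0.002, 0], "rot": [0, 0, 0], "grip": 0.008},
    {"dp": [0, 0, 0], "rot": [0, 0, 0], "grip": 0.008},
  ],
)

```text
clock: 59.2
tcp_pos: [0.5444, 0.0955, 0.0495]
orientation: [3.136, 0.072, 0.003]
contact_force: [0.6, -0.9, -0.0]
grip_width: 0.0129
```

```bash
python3 - <<'E'
from h import *
cart()
E
```

```text
t59.20 tcp [0.5444 0.0955 0.0495] yaw 0.046 z [ 0.002 -0.005 -1.   ] F [ 0.6 -0.9 -0. ] w 0.0129 j [ 0.04  0.49 -0.42  1.95  0.29  0.76 -0.5 ]
handle chest [-0.0996  0.0003]
100 166 342 chest [-0.0277  0.0475 -0.0283 -0.0475]
144 169 340 chest [-0.0515  0.0476 -0.0521 -0.0478]
```

Request:
send_rows(
  motion=[
    {"dp": [0, 0.002, 0], "rot": [0, 0, 0], "grip": 0.008},
    {"dp": [0, 0.002, 0], "rot": [0, 0, 0], "grip": 0.008},
    {"dp": [0, 0.001, 0], "rot": [0, 0, 0], "grip": 0.008},
    {"dp": [0, 0, 0], "rot": [0, 0, 0], "grip": 0.008},
  ],
)

```text
clock: 59.75
tcp_pos: [0.5443, 0.1002, 0.0495]
orientation: [3.135, 0.071, 0.003]
contact_force: [0.8, -1.6, 1.3]
grip_width: 0.013
```

```bash
python3 - <<'E'
from h import *
cart()
E
```

```text
t59.75 tcp [0.5443 0.1002 0.0495] yaw 0.046 z [ 0.002 -0.005 -1.   ] F [ 0.8 -1.6  1.3] w 0.0130 j [ 0.03  0.49 -0.42  1.95  0.29  0.76 -0.51]
handle chest [-0.0949  0.0001]
100 166 342 chest [-0.023   0.0473 -0.0236 -0.0477]
144 169 340 chest [-0.0468  0.0474 -0.0475 -0.048 ]
```

Contact not yet felt; press on a couple of mm until the wall answers.

Request:
send_rows(
  motion=[
    {"dp": [0, 0.002, 0], "rot": [0, 0, 0], "grip": 0.008},
    {"dp": [0, 0.002, 0], "rot": [0, 0, 0], "grip": 0.008},
    {"dp": [0, 0, 0], "rot": [0, 0, 0], "grip": 0.008},
  ],
)

```text
clock: 60.18
tcp_pos: [0.5444, 0.1038, 0.0495]
orientation: [3.135, 0.071, 0.003]
contact_force: [0.4, -2.3, 1.5]
grip_width: 0.0129
```

```bash
python3 - <<'E'
from h import *
cart()
E
```

```text
t60.17 tcp [0.5444 0.1038 0.0495] yaw 0.045 z [ 0.002 -0.006 -1.   ] F [ 0.4 -2.3  1.5] w 0.0129 j [ 0.02  0.5  -0.42  1.94  0.29  0.76 -0.52]
handle chest [-0.0913 -0.0002]
100 166 342 chest [-0.0193  0.0469 -0.02   -0.0481]
144 169 340 chest [-0.0432  0.047  -0.0439 -0.0484]
```

Request:
send_rows(
  motion=[
    {"dp": [0, 0.002, 0], "rot": [0, 0, 0], "grip": 0.008},
    {"dp": [0, 0.002, 0], "rot": [0, 0, 0], "grip": 0.008},
    {"dp": [0, 0, 0], "rot": [0, 0, 0], "grip": 0.008},
  ],
)

```text
clock: 60.6
tcp_pos: [0.5447, 0.1036, 0.0496]
orientation: [3.13, 0.067, 0.002]
contact_force: [-1.7, -1.1, 0.9]
grip_width: 0.013
```

```bash
python3 - <<'E'
from h import *
cart()
E
```

```text
t60.60 tcp [0.5447 0.1036 0.0496] yaw 0.043 z [ 0.001 -0.011 -1.   ] F [-1.7 -1.1  0.9] w 0.0130 j [ 0.02  0.5  -0.41  1.94  0.3   0.76 -0.53]
handle chest [-0.0915 -0.0004]
100 165 342 chest [-0.0194  0.0471 -0.0203 -0.0484]
144 169 340 chest [-0.0432  0.0467 -0.0441 -0.0486]
```

Request:
send_rows(
  motion=[
    {"dp": [0, 0, 0], "rot": [0, 0, 0], "grip": 0.025},
    {"dp": [0, 0, 0], "rot": [0, 0, 0], "grip": 0.04},
    {"dp": [0, 0, 0], "rot": [0, 0, 0], "grip": 0.04},
    {"dp": [0, 0, 0.01], "rot": [0, 0, 0], "grip": 0.04},
    {"dp": [0, 0, 0.02], "rot": [0, 0, 0], "grip": 0.04},
    {"dp": [0, 0, 0.02], "rot": [0, 0, 0], "grip": 0.04},
    {"dp": [0, -0.005, 0.02], "rot": [0, 0, 0], "grip": 0.04},
    {"dp": [0, -0.03, 0.02], "rot": [0, 0, 0], "grip": 0.04},
    {"dp": [0, -0.04, 0.03], "rot": [0, 0, 0], "grip": 0.04},
    {"dp": [0, -0.05, 0.03], "rot": [0, 0, 0], "grip": 0.04},
    {"dp": [0, -0.05, 0.03], "rot": [0, 0, 0], "grip": 0.04},
    {"dp": [0, -0.05, 0], "rot": [0, 0, 0], "grip": 0.04},
    {"dp": [0, 0, 0], "rot": [0, 0, 0], "grip": 0.04},
  ],
)

```text
clock: 62.28
tcp_pos: [0.5437, -0.1226, 0.2426]
orientation: [3.133, 0.078, 0.013]
contact_force: [-0.2, 0.3, -0.8]
grip_width: 0.0402
```

```bash
python3 - <<'E'
from h import *
st();s=grab('scene','c30');d=grab('side','s30');w=grab('wrist','w30')
O=np.array([.5395,.195]);u=np.array([-.052,.9986]);v=np.array([-.9986,-.052])
def C(p): q=p[:2]-O; return np.round([q@u,q@v,p[2]],4)
out={}
for n,f in (('scene',s),('side',d),('wrist',w)):
    m=cv2.inRange(cv2.cvtColor(f['img'],cv2.COLOR_RGB2HSV),(22,110,60),(36,255,255));k,l,t,c=cv2.connectedComponentsWithStats(m)
    print(n,[(t[j].tolist(),np.round(c[j]).tolist()) for j in range(1,k) if t[j,4]>150])
# predicted pixels: handle top corners, ball, lid corners at 1.24 ; compare against dark / yellow
P=lambda a,b,z:[*(O+a*u+b*v),z]
th=1.24
print('pred handle top',*[np.round(proj(f,[P(-.0915,0,.112)])[0]) for f in (s,d,w)])
print('lid corners',*[np.round(proj(f,[P(.09-.185*np.cos(th),b,.09+.185*np.sin(th)) for b in (.11,-.11)])).tolist() for f in (s,d)])
# tile colour in hopper
for n,f in (('scene',s),('side',d)):
    for cx in (.028,-.025): 
        q=proj(f,[P(.0085+cx,0,.06)])[0].astype(int);print(n,cx,q,f['img'][q[1],q[0]])
# bystander drift: pixel difference to the start frames outside chest/cart
for a,f in (('scene0',s),('side0',d)):
    df=(np.abs(load(a)['img'].astype(int)-f['img'].astype(int)).sum(2)>90).astype(np.uint8);k,l,t,c=cv2.connectedComponentsWithStats(cv2.morphologyEx(df,cv2.MORPH_OPEN,np.ones((3,3),np.uint8)))
    print(a,[t[j].tolist() for j in range(1,k) if t[j,4]>25])
E
```

```text
t62.27 tcp [ 0.5437 -0.1226  0.2426] yaw 0.050 z [ 0.008 -0.007 -1.   ] F [-0.2  0.3 -0.8] w 0.0402 j [ 0.42  0.26 -0.38  1.77  0.11  1.13  0.05]
scene [([241, 120, 14, 26, 227], [247.0, 133.0]), ([217, 122, 16, 20, 223], [225.0, 132.0]), ([291, 143, 53, 44, 1166], [315.0, 165.0]), ([316, 261, 34, 20, 212], [331.0, 272.0])]
side [([110, 88, 77, 97, 3392], [146.0, 145.0]), ([230, 122, 44, 52, 1091], [251.0, 146.0])]
wrist []
pred handle top [306. 162.] [267. 145.] [268. -75.]
lid corners [[298.0, 77.0], [378.0, 102.0]] [[210.0, 74.0], [297.0, 60.0]]
scene 0.028 [327 153] [141 115  47]
scene -0.025 [318 163] [152 116  75]
side 0.028 [254 128] [112  93  23]
side -0.025 [259 141] [154 127  31]
scene0 [[51, 0, 23, 10, 154], [106, 0, 22, 18, 268], [215, 0, 68, 157, 5112], [241, 0, 24, 9, 141], [62, 6, 30, 19, 375], [129, 22, 32, 63, 927], [121, 29, 14, 22, 218], [92, 30, 19, 30, 290], [89, 52, 6, 9, 43], [94, 74, 11, 10, 78], [304, 76, 30, 12, 108], [340, 87, 40, 29, 319], [270, 98, 108, 84, 4595], [94, 142, 12, 8, 53], [366, 149, 8, 9, 47], [295, 166, 16, 14, 109], [0, 171, 71, 64, 1046], [109, 170, 15, 10, 82], [312, 172, 12, 7, 62], [326, 176, 13, 6, 51], [84, 178, 22, 18, 155], [261, 180, 32, 20, 290], [285, 195, 65, 27, 632], [0, 196, 224, 166, 11080], [230, 210, 79, 86, 2931], [212, 303, 10, 10, 50]]
side0 [[209, 0, 18, 7, 78], [247, 0, 91, 18, 1217], [209, 24, 122, 134, 10335], [0, 66, 65, 113, 2526], [256, 144, 17, 13, 97], [0, 150, 19, 24, 296], [275, 150, 6, 11, 53], [244, 152, 11, 6, 49], [232, 154, 11, 4, 37], [267, 169, 69, 119, 3734], [226, 180, 33, 18, 283], [7, 189, 10, 8, 57], [0, 237, 47, 147, 3335], [79, 284, 9, 20, 132], [211, 286, 127, 98, 4427], [27, 298, 11, 25, 150], [39, 306, 64, 78, 2162], [194, 363, 5, 6, 26], [47, 368, 5, 16, 55], [38, 371, 4, 12, 39], [277, 371, 67, 13, 502]]
```

```bash
python3 - <<'E'
from h import *
for a,b,r in (('c13','c30',(slice(60,160),slice(285,400))),('s13','s30',(slice(20,125),slice(195,310)))):
    x,y=load(a)['img'][r].astype(int),load(b)['img'][r].astype(int);m=np.abs(x-y).sum(2)>90;ys,xs=np.nonzero(m)
    print(m.sum(),(xs.min()+r[1].start,xs.max()+r[1].start,ys.min()+r[0].start,ys.max()+r[0].start) if m.sum() else '')
    g=lambda n:cv2.Canny(load(n)['img'][r],60,150);print('edge corr',np.corrcoef(g(a).ravel()>0,g(b).ravel()>0)[0,1])
    for n in (a,b):
        im=load(n)['img'].astype(int);q=(slice(95,130),slice(350,385)) if a=='c13' else (slice(60,95),slice(270,305))
        mm=im[q].max(2)<50;yy,xx=np.nonzero(mm);print(n,'ball',mm.sum(),xx.mean()+q[1].start,yy.mean()+q[0].start)
E
```

```text
397 (np.int64(295), np.int64(344), np.int64(142), np.int64(159))
edge corr 0.8085847168413554
c13 ball 24 367.3333333333333 112.875
c30 ball 22 367.27272727272725 112.81818181818181
1416 (np.int64(236), np.int64(309), np.int64(20), np.int64(124))
edge corr 0.6625697281582905
s13 ball 260 292.7230769230769 83.90384615384616
s30 ball 300 285.05 86.62666666666667
```

```bash
python3 -c "
from h import *
print(hand_in())"
```

```text
the job is handed in; nothing more can be done
None
```

I finished the task and handed it in at about 62 s on the robot's clock. No verdict came back, so whether it passed is not known.

**What I did**
- **Lid and stay:** I swung the lid up to its stop. The wrist picture fitted 1.85 rad. I then flipped the stay up and brought the lid forward to rest on it.
- **Tiles:** Only two were out, a triangle and the slanted one. I put both in the small yellow cart.
- **Cart:** I took it by the handle and slid it through the doorway until it stopped against the back wall.

**What went wrong on the way**
- **Gripper height:** The fingertips really sit about 33 mm higher than the reported TCP, measured from two camera views. My first close on the lid's tab therefore missed.
- **Lost grips:** The tab slipped out of the fingers near the lid's stop, after the lid was already leaning back. The stay slipped out twice near upright and fell back. Gripping it about 11 mm deeper worked.

**Last checks**
- **Lid and stay:** In the scene camera nothing in the lid and stay area changed between propping and handing in. The ball tip read about 1.57 to 1.60 rad, within a pixel or so of the 1.58 limit. I take it to be at its stop because it stood unsupported for two seconds.
- **Side view:** The arm blocked this camera at the end, so it could not confirm the lid and stay.
- **Cart:** It is about 8 mm past the chest's centre, which puts the nose at the back wall. It is within 1 mm of centre sideways and within about 0.01 rad of square.
- **Tiles:** Both lay flat in the hopper before the push. I did not view them again afterwards; single pixel colours where they should be were tile-like for one and unclear for the other.
- **Bystanders:** Nothing had changed where the frog, bell, jar and domino stand. Shadows and the arm hid the areas around the cone and the glass ball, but I did not knowingly go near either.

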